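# Refasten the slipping crank of a tabletop printing press

## Robot

A 6-joint arm with a two-finger parallel gripper is mounted at the origin on the work surface. World frame = base frame: x ahead of the robot, y to its left, z up, the work surface at z = 0. Lengths are in m, angles in rad, forces in N, time in s.
With the tool pointing down it reaches from about 0.15 to 0.775 m from the base axis. Payload 6.1 kg.
Tool frame: the origin (TCP) lies midway between the tips of the shut fingers; the grasp point (between the pads) lies 19 mm behind it; z points along the fingers, y is the line along which they close (so a half turn about z gives the same grasp; the last joint's range is limited). The gripper opens to 85 mm and grips with 20 to 120 N. Pads are 22 mm wide; open, the fingers measure 114 mm over their backs; the gripper's body (76 mm by 85 mm) begins 54 mm behind the grasp point. The pads swing forward as they close: fully open they stand 13 mm farther back than shut.
Start: joints at [1.245, 0.126, -0.04, 1.405, 0, 1.571], TCP at [0.168, 0.497, 0.203] pointing down, gripper open.
Joint ranges: [-2.72, 2.72], [-0.95, 1.95], [-1.27, 1.35], [-1.78, 2.02], [-1.46, 1.47], [-3.14, 3.14]. Speed limits (rad/s): [2.39, 2.39, 3.01, 3.14, 3.14, 3.14].

## Interface

Orientations are given as a rotation vector (axis times angle).
In Python, from rig import bot gives the robot as it stands.
- The arm moves only by the tool servo_tool, never from a script. Its argument "increments" is a list of rows, each an object of numbers: "tx", "ty", "tz": the shift along the tool's x, y, z each as a share of 400 mm, from -1 to 1; "ax", "ay", "az": the turn, a rotation vector about the tool's x, y, z each as a share of 180 degrees, from -1 to 1; "fingers": the opening, from 0 (shut) to 1 (fully open). In form: [{"tx": .., "ty": .., "tz": .., "ax": .., "ay": .., "az": .., "fingers": ..}, ...]. A call has 1 to 12 rows; each row is the pose to reach, as a shift and turn from the pose commanded when the call began, along the tool's axes at that moment, turning the shorter way round; what a row does not reach only later rows make up. A row lasts 1/10 s, in which the tool goes at most 50 mm and 8.59 degrees, less where a joint would pass 70% of its speed; a pose out of reach is approached as far as the arm can. A call with a number of a shift or a turn outside -1 to 1 is refused whole. A call with a gripper value outside its range is refused whole. The fingers move at their own pace and stop on an object; "newtons" is the grip in N (left out, the last holds). Time passes only in rows, so rows that repeat a pose let the fingers close. It gives the time, the measured TCP pose, the force, the opening and the grip force at its end, in the units of the state.
- bot.read_state(): the state, without advancing time (a new reading comes with each control period).
- bot.grab_frame(name): name is "scene" or "top"; returns a dict with "image" (384x512x3 uint8, red, green, blue), "range_z" (384x512 float32, m along the optical axis (not along the pixel's ray), 0 where there is no reading), "intrinsics" (3x3 intrinsics, pixels), "rvec" (rotation vector, rad) and "tvec" (3), from world to camera coordinates, as OpenCV has them. Camera axes: x right, y down, z forward; pixel columns grow to the right and rows downward; lengths in m; the calibration is good to about 2 mm. A picture is of the moment at which its call begins.
- bot.sign_off(): hands the job in; it is judged then, once.
The state is a dict: "time": time; "joint_positions": joint angles; "joint_velocities": joint speeds; "effort": joint torques, N m; "tool_pos": TCP position; "orientation": TCP orientation; "contact_force": force on the tool from outside, world axes, zero at the start; "wrist_torque": the same for the moment, N m; "grip_width": finger opening in m; "finger_force": force on a finger pad.
Only numpy, scipy, OpenCV 4.12 (cv2) and the standard library are available. Lean on these libraries where they do the work, as an engineer would, in place of code of your own. Each camera call takes 0.05 s, during which the arm holds its last target. There are 200 camera calls.

## Task

The crank of the little printing press slips because the setscrew in its pinion hub is loose. Turn the crank until the flat on the shaft is squarely under the setscrew, then take the larger T-handled hex key from the wooden stand, seat it fully in the screw and tighten the screw clockwise until it stops, without letting the shaft turn away. Leave the key standing in the screw so that I can check it, and leave everything else on the table as it is.

Things in the scene. Friction and masses are not known exactly. Their poses are not given: they have to be found in the camera images.
- press: Geared printing press, grey frame, fixed. Origin on the table straight below the setscrew; z up; y along the crank shaft from the crank (-y) to the frame (+y). Frame (cheeks 170 mm high, two black knobs to 200 mm) begins 75 mm to the +y side; the big gear (to 162 mm high) lies 40 to 58 mm to the +y side and 20 to 126 mm to the +x side. Gears and hub stand still.
- hub_centre (a point): Centre of the pinion hub, on the shaft's axis straight below the setscrew, 90 mm above the table. The hub is a steel cylinder of 50 mm diameter round the shaft, from 22 mm to the crank side of this point to 38 mm to the frame side; a 28 mm wide round boss on top of it (boss top 124 mm above the table) carries the setscrew.
- crank (a joint): Angle of crank and shaft, rad. The 25 mm shaft has one milled flat, 16 mm wide, seen between hub and crank. At 0 the flat faces straight up, squarely under the setscrew, and the crank arm is level, pointing to the press's -x (to the robot); positive lifts the arm (+1.57: straight up). Stiff (0.35 N m, about 5 N at the grip), it stays where left. Aligned: within 0.1 rad of 0.
- crank_grip (a point): Middle of the crank's round wooden grip, a bar 24 mm thick and 82 mm long that lies parallel to the shaft, 75 mm from its axis and standing out from the arm on the side away from the frame; the arm's outer face is 48 mm from this point. It can be pinched from above, fingers closing across it, and led round the axis; it turns within the fingers.
- shaft_end (a point): Point on the shaft's axis level with the middle of the grip (beside it, 150 mm from the setscrew): centre of the circle of 75 mm radius that crank_grip follows.
- setscrew (a joint): Turn of the setscrew, rad: starts at 0 (loose) and grows as it is turned clockwise seen from above; it meets a hard stop at 1.2, where it is tight (above 1.05 counts). About 0.12 N m turns it and it does not spring back. At 0 two flats of its hex socket face the press's +x and -x; the key goes in at every sixth of a turn, within about 8 degrees, and has some 5 degrees of play.
- setscrew_top (a point): Centre of the setscrew's top face, 138 mm above the table. The screw is a dark steel stub 16 mm across that stands upright, 14 mm proud of the boss, with an upward hex socket 8.5 mm across flats, its mouth bevelled out to 13 mm.
- socket_floor (a point): Centre of the floor of the hex socket, 13 mm below the top face. The key is fully seated when the end of its hex is on it.
- hex_key: The larger T-handled hex key, the one that fits, standing in one of the two holes of the stand. Origin at the centre of the lower end of its steel hex shank (8 mm across flats, 115 mm long), z up the shank to the handle, x along the handle. Two flats of the hex face its x and -x. Handle: black plastic crossbar 90 mm long (x), 16 mm thick (y), 22 mm high, on top of the shank. About 150 g.
- hex_key_handle (a point): Centre of the larger key's crossbar, 126 mm above the end of its hex.
- small_key: The smaller T-handled key (6 mm hex, 95 mm shank, crossbar 64 x 12 x 16 mm), standing loosely in the other hole of the stand, 100 mm away; the wrong size. Origin at the end of its hex.
- stand: Wooden key stand, 150 x 50 x 60 mm, fixed to the table; origin under its centre. Two round holes of about 10 mm, 100 mm apart along its x, 45 mm deep.
- camera: Silver compact camera, 98 mm wide, 60 mm high, 48 mm deep with its lens; a bystander. Origin under its centre.
- ink_bottle: Amber ink jar, 48 mm wide, 58 mm high; a bystander. Origin under its centre.
- medium_bottle: Clear plastic bottle with a white cap, 60 mm wide, 130 mm high; a bystander. Origin under its centre.
- pen_jar: White ceramic jar of pens, 76 mm wide, 95 mm high (pens up to 180 mm); a bystander. Origin under its centre.
- brayer: Ink roller with a wooden handle, 190 mm long, 106 mm wide, 35 mm high; a bystander. Origin on the table near its middle.
- tape_roll: Roll of paper tape, 90 mm wide, 24 mm high; a bystander. Origin under its centre.
- lino_block: Cork-brown printing block, 100 x 75 x 6 mm, lying on a fixed blue sketchbook; a bystander. Origin under its centre.
Not all that is in view belongs to the job. Leave any green look-alike of the hex_key alone.

How it is judged:
On the way, in this order (a step that is already met when the one before it is completed fails the run):
1. the shaft's flat is squarely under the setscrew (crank within 0.1 rad of 0) and left there (value of joint crank between -0.1 and 0.1 rad and contact force between the fingers and crank below 0.1 N), for 0.2 s.
2. the larger hex key is fully seated in the setscrew's socket (distance between hex_key and socket_floor below 0.004 m and angle between hex_key's own z axis and vertical below 0.12 rad), for 0.1 s.
3. the setscrew is turned up to its stop with the key seated (value of joint setscrew above 1.05 rad and distance between hex_key and socket_floor below 0.004 m), for 0.1 s.
At the end, for the whole second after the job is handed in: The setscrew is tight (turned beyond 1.05 rad, its stop is at 1.2), the shaft's flat is still squarely under it (crank within 0.1 rad of 0), and the larger key stands released, upright (within 0.15 rad) and fully seated in the screw (end of its hex within 5 mm of the socket's floor), at rest (value of joint setscrew above 1.05 rad and value of joint crank between -0.1 and 0.1 rad and distance between hex_key and socket_floor below 0.005 m and angle between hex_key's own z axis and vertical below 0.15 rad and linear speed of hex_key below 0.02 m/s); the robot touches nothing.
It fails at once if the setscrew is turned down (beyond 0.4 rad) while the flat is not under it (crank more than 0.15 rad off) (value of joint setscrew above 0.4 rad and (value of joint crank above 0.15 rad or value of joint crank below -0.15 rad)).
It fails at once if the smaller key is taken from the stand (moved more than 30 mm) (distance of small_key from where it was at the start of the episode above 0.03 m).
It fails at once if a bystander is pushed more than 40 mm or knocked over (distance of any of lino_block, camera, ink_bottle, medium_bottle, pen_jar, brayer, tape_roll from where it was at the start of the episode above 0.04 m or angle between any of medium_bottle, ink_bottle, pen_jar's own z axis and vertical above 0.6 rad).
It also fails if it takes over 59 s, if anything falls off the work surface, if the arm or the gripper's body presses on something with over 40 N, if the wrist force passes 120 N, or if a joint passes its speed limit or range.

## Working session

There is one attempt and no reset: what is moved stays moved. The work goes in short steps, Python scripts to look and compute and a tool call to move; the robot and the scene stay as the last step left them, time stands still between calls to the robot, and variables do not carry over. Pictures are saved under pics/ and viewed, at most 10 in all, crops included, and the job is handed in when it is done.

Besides the shell and the picture viewer there is one more tool, called after ">>>" in YAML: its name, and indented under it one key for each argument. servo_tool: Moves the arm, as the interface text tells. Its arguments: {"type":"object","properties":{"increments":{"type":"array","items":{"type":"object","properties":{"tx":{"type":"number"},"ty":{"type":"number"},"tz":{"type":"number"},"ax":{"type":"number"},"ay":{"type":"number"},"az":{"type":"number"},"fingers":{"type":"number"}}}},"newtons":{"type":"number"}},"required":["increments"]}

```bash
mkdir -p pics
cat > h.py <<'E'
import numpy as np, cv2
from rig import bot
def grab(n):
    f=bot.grab_frame(n); np.savez(f'pics/{n}.npz',**f); return f
def load(n): return dict(np.load(f'pics/{n}.npz'))
def cloud(f):
    K=f['intrinsics'];z=f['range_z'];v,u=np.mgrid[:z.shape[0],:z.shape[1]]
    P=np.stack([(u-K[0,2])/K[0,0]*z,(v-K[1,2])/K[1,1]*z,z],-1)
    R=cv2.Rodrigues(f['rvec'])[0]
    W=(P-f['tvec'].reshape(3))@R; W[z==0]=np.nan; return W
def proj(f,p): return cv2.projectPoints(np.array(p,float).reshape(-1,3),f['rvec'],f['tvec'],f['intrinsics'],None)[0].reshape(-1,2)
E
python3 - <<'E'
from h import *
for n in('scene','top'):
    f=grab(n); cv2.imwrite(f'pics/{n}0.png',cv2.resize(f['image'][:,:,::-1],(800,600),interpolation=cv2.INTER_CUBIC))
    R=cv2.Rodrigues(f['rvec'])[0];print(n,-R.T@f['tvec'].reshape(3),R[2],f['intrinsics'][0])
s=bot.read_state();print(s)
E
```

```text
scene [ 0.9909442  -0.76014516  1.02607874] [-0.35749205  0.57865576 -0.73304635] [371.62402334   0.         261.58431657]
top [ 0.43094023 -0.02149945  1.33689073] [ 0.08440159 -0.00618133 -0.99641265] [381.59153117   0.         260.44195045]
{'time': 0.1, 'joint_positions': array([ 1.24501908e+00,  1.26358179e-01, -4.05041713e-02,  1.40541815e+00,
       -8.89023840e-06,  1.57078437e+00]), 'joint_velocities': array([-0.00114658, -0.00230471,  0.00436386, -0.0002259 , -0.00099024,
       -0.00029728]), 'effort': array([-3.47754494e-04, -4.36905992e+01,  3.53602624e+01,  1.37410537e-02,
       -1.82960855e-05, -1.89692891e-06]), 'tool_pos': array([0.16789384, 0.49699261, 0.20228749]), 'orientation': array([-5.09413473e-01, -3.09978061e+00,  2.30256600e-03]), 'contact_force': array([-0.79897573, -0.4207688 , -0.41586901]), 'wrist_torque': array([-0.01757328, -0.0021383 ,  0.03920595]), 'finger_force': 0.0, 'grip_width': 0.08566706510036105}
```

View pics/scene0.png

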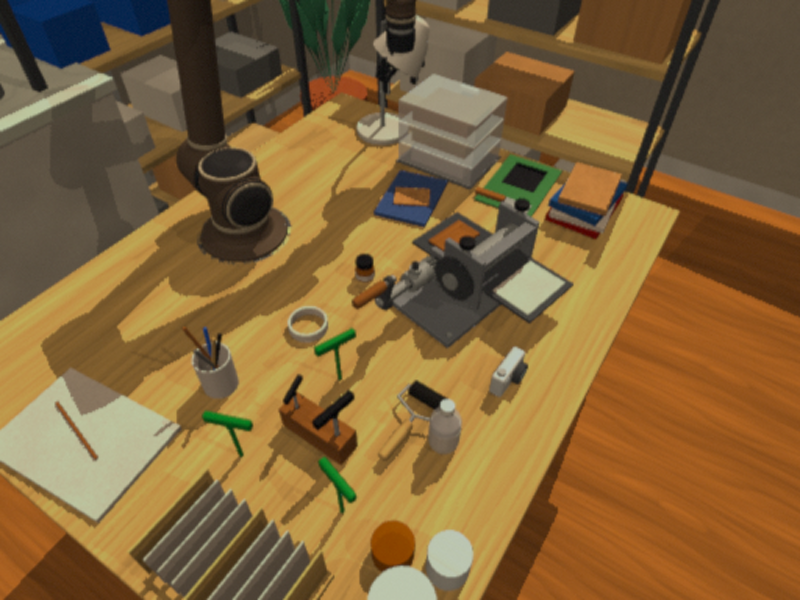

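View pics/top0.png

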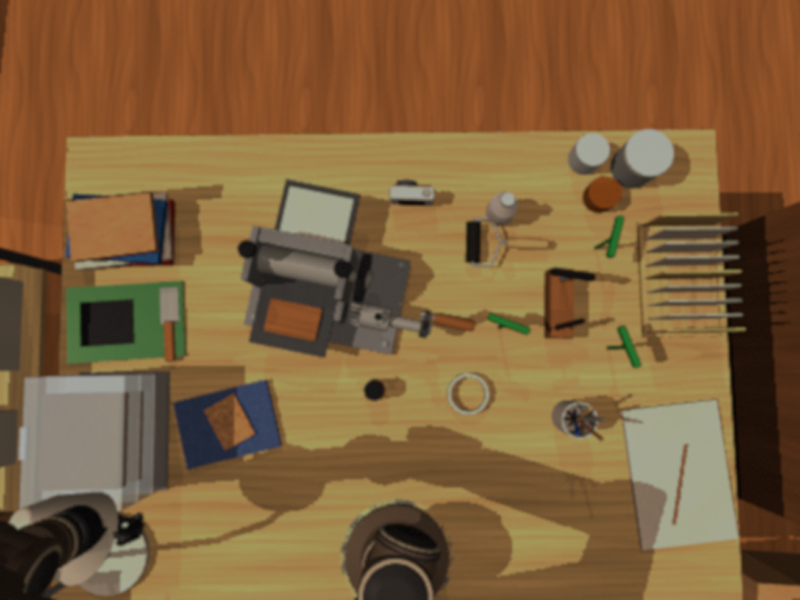

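The scene view shows the press near (450,270), the crank grip at (370,293), and the stand with two black keys: the larger at (333,410), the smaller at (292,388). In the top view the screw boss is near (378,316), the grip at (453,321), and the larger key's bar at (571,275). Next I'll enlarge the press area and measure.

```bash
cat > m1.py <<'E'
from h import *
def crop(n,x0,y0,x1,y1,k):
    f=load(n); return cv2.resize(f['image'][y0:y1,x0:x1,::-1],None,fx=k,fy=k,interpolation=cv2.INTER_CUBIC)
a=crop('top',205,180,315,225,7); b=crop('scene',220,155,330,200,7)
cv2.imwrite('pics/crop1.png',np.vstack([a,b])[:600])
for n in('top','scene'):
    f=load(n);W=cloud(f);im=f['image'].astype(int)
    hsv=cv2.cvtColor(f['image'],cv2.COLOR_RGB2HSV)
    t=W[(abs(W[...,2])<.02)];print(n,'table z',np.nanmedian(t[:,2]))
    # grip: saturated, above table
    roi=(W[...,2]>.03)&(hsv[...,1]>110)&(hsv[...,0]<20)
    N,L,S,C=cv2.connectedComponentsWithStats(roi.astype(np.uint8))
    for i in range(1,N):
        if S[i,4]>40:
            q=W[L==i];print('brown',C[i].round(),S[i,4],np.median(q,0).round(3),np.percentile(q,3,0).round(3),np.percentile(q,97,0).round(3))
    dark=(W[...,2]>.06)&(W[...,2]<.25)&(im.max(-1)<60)
    N,L,S,C=cv2.connectedComponentsWithStats(dark.astype(np.uint8))
    for i in range(1,N):
        if S[i,4]>15:
            q=W[L==i];print('dark',C[i].round(),S[i,4],np.median(q,0).round(3),np.percentile(q,3,0).round(3),np.percentile(q,97,0).round(3))
f=load('top');W=cloud(f)
print(np.array2string((W[196:210,232:282:1,2]*1000).round(),max_line_width=300,threshold=9999))
E
python3 m1.py
```

```text
top table z 0.0006997527213094548
brown [386. 123.] 384 [ 0.788 -0.466  0.05 ] [ 0.756 -0.5    0.035] [ 0.821 -0.435  0.055]
brown [ 71. 144.] 2149 [0.72  0.598 0.085] [0.657 0.513 0.079] [0.783 0.683 0.09 ]
brown [439. 141.] 246 [ 0.719 -0.633  0.069] [ 0.718 -0.715  0.035] [ 0.721 -0.56   0.104]
brown [337. 155.] 112 [ 0.682 -0.295  0.034] [ 0.675 -0.338  0.03 ] [ 0.693 -0.255  0.037]
brown [359. 194.] 739 [ 0.543 -0.357  0.06 ] [ 0.476 -0.388  0.033] [ 0.602 -0.335  0.151]
brown [438. 176.] 117 [ 0.599 -0.631  0.066] [ 0.599 -0.712  0.038] [ 0.602 -0.559  0.101]
brown [187. 204.] 779 [0.515 0.212 0.083] [0.476 0.16  0.076] [0.552 0.266 0.088]
brown [290. 206.] 207 [ 0.5   -0.119  0.172] [ 0.487 -0.156  0.164] [ 0.515 -0.082  0.177]
brown [375. 270.] 84 [ 0.295 -0.383  0.138] [ 0.274 -0.407  0.045] [ 0.328 -0.372  0.181]
brown [ 17. 354.] 1207 [0.195 0.462 0.553] [0.167 0.396 0.454] [0.212 0.504 0.676]
brown [241. 355.] 142 [0.066 0.035 0.184] [0.04  0.005 0.145] [0.079 0.056 0.209]
brown [274. 363.] 68 [ 0.041 -0.062  0.187] [ 0.019 -0.074  0.159] [ 0.057 -0.041  0.209]
dark [409.
[... 6922 characters left out ...]
3. 114. 115. 111. 115.  98.  97. 100. 100. 100. 100. 101. 101. 100. 102. 102. 105. 102. 101. 100.  97. 104. 102. 103. 100. 100. 115. 112. 147. 152. 154. 109. 100.  99.   3.  -1. 163. 167. 168.]
 [104. 100. 104. 102. 107. 105. 108. 106. 105. 107. 108. 108. 111. 113. 113. 106.  97.  95.  95.  99.  98.  97.  96. 103. 101.  97. 101.  99. 101. 101. 101. 103. 103.  97. 100. 103. 101. 113. 128. 141. 145. 143. 111.  99.  99.  -4.   1.   0.   1.  -1.]
 [ 18.  19. 100.  97.  95. 100.  99. 100. 101. 103. 108. 108. 107. 107. 107. 105.  17.  16.  17.  19.  91.  95.  95.  95.  94.  94.  99. 101.  96. 105.  99.  99.  nan 102. 101. 102. 102. 110. 131. 131. 136. 134. 107. 103.  -2.   2.   2.  -2.  -2.  -7.]]
```

View pics/crop1.png

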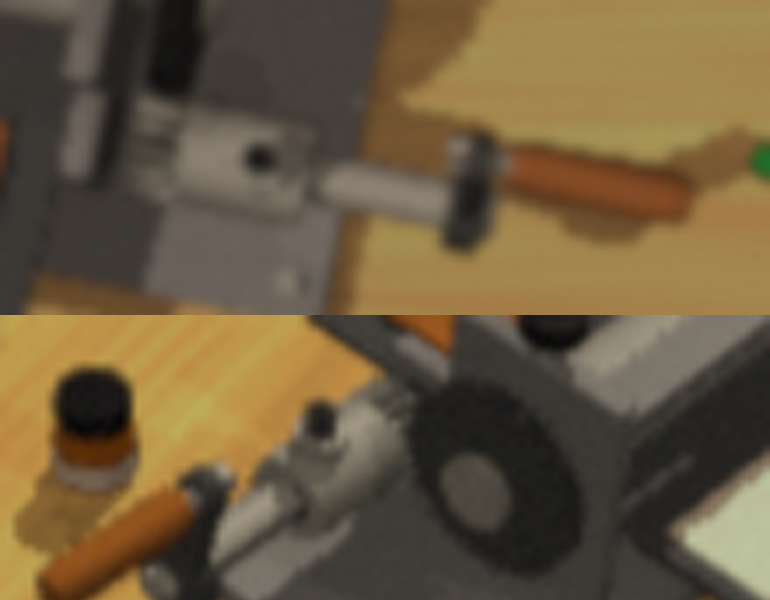

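The crop shows the screw at top pixel (242,203), the hub and shaft to its right, and the grip at (290,206), lifted almost straight up on the far side. Now precise fits.

```bash
cat > m2.py <<'E'
from h import *
def line(q):
    c=np.median(q,0); d=np.linalg.svd(q-q.mean(0),full_matrices=False)[2][0]; return q.mean(0),d*np.sign(d[1]+1e-9),np.degrees(np.arctan2(d[1],d[0]))
for n in('top','scene'):
    f=load(n);W=cloud(f);z=W[...,2];im=f['image'].astype(int);hsv=cv2.cvtColor(f['image'],cv2.COLOR_RGB2HSV)
    near=lambda c,r:np.hypot(W[...,0]-c[0],W[...,1]-c[1])<r
    g=near((.5,-.12),.07)&(z>.13)&(hsv[...,1]>110)
    q=W[g]
    m,d,_=line(q);t=(q-m)@d;print(n,'grip',m.round(4),d.round(3),'len',np.percentile(t,[1,99]).round(3),'topz',np.percentile(z[g],[80,95]).round(3),'centre mid',(m+d*(t.min()+t.max())/2).round(4))
    # shaft between hub and crank
    s=near((.495,-.02),.05)&(z>.085)&(z<.12)&(W[...,1]<.0)&(W[...,1]>-.05)&(hsv[...,1]<90)
    q=W[s];m,d,_=line(q);print('shaft',len(q),m.round(4),d.round(3),np.ptp(q,0).round(3))
    sc=near((.5,.04),.06)&(z>.130)&(z<.15)
    q=W[sc];print('screw',len(q),q.mean(0).round(4),np.median(q,0).round(4))
    k=near((.5,.04),.05)&(z>.1)&(im.max(-1)<75)
    v,u=np.nonzero(k);print('dark screw px',u.mean(),v.mean(),len(u),W[k].mean(0).round(4))
    for nm,c in(('big',(.597,-.365)),('small',(.498,-.36))):
        k=near(c,.065)&(z>(.13 if nm=='big' else .11))&(hsv[...,1]<140)
        q=W[k];m,d,a=line(q);r=cv2.minAreaRect((q[:,:2]*1000).astype(np.float32));print(nm,len(q),m.round(4),d.round(3),a.round(1),r,np.percentile(q[:,2],[10,50,95]).round(3))
    st=near((.545,-.36),.09)&(z>.055)&(z<.066)
    r=cv2.minAreaRect((W[st][:,:2]*1000).astype(np.float32));print('stand',r)
E
python3 m2.py
```

```text
top grip [ 0.5011 -0.1186  0.1717] [ 0.239  0.971 -0.004] len [-0.041  0.049] topz [0.175 0.177] centre mid [ 0.5026 -0.1122  0.1717]
shaft 113 [ 0.5025 -0.0245  0.1   ] [ 0.273  0.962 -0.007] [0.03  0.049 0.016]
screw 18 [0.5214 0.0363 0.1359] [0.5163 0.0326 0.1362]
dark screw px 238.33333333333334 199.86111111111111 36 [0.5247 0.042  0.1171]
big 117 [ 0.5959 -0.3595  0.1509] [ 0.189  0.982 -0.02 ] -100.9 ((596.1724243164062, -362.6944885253906), (85.76448059082031, 15.998208999633789), 79.82814025878906) [0.148 0.151 0.155]
small 31 [ 0.4963 -0.3617  0.1258] [-0.228  0.973  0.015] 103.2 ((495.8766784667969, -360.2295227050781), (6.504629611968994, 54.99858474731445), 14.79359245300293) [0.123 0.125 0.13 ]
stand ((546.5322265625, -361.5564270019531), (48.91230392456055, 148.64395141601562), 87.85084533691406)
scene grip [ 0.5049 -0.1217  0.1697] [0.197 0.98  0.006] len [-0.041  0.068] topz [0.174 0.176] centre mid [ 0.5076 -0.1083  0.1698]
shaft 74 [ 0.509  -0.0223  0.0986] [0.143 0.989 0.041] [0.023 0.047 0.022]
screw 18 [0.5188 0.0315 0.1358] [0.5178 0.0294 0.1356]
dark screw px 267.0 171.15384615384616 26 [0.5217 0.0325 0.124 ]
big 173 [ 0.5997 -0.367   0.1491] [0.153 0.988 0.006] 81.2 ((597.9002685546875, -365.98919677734375), (84.54202270507812, 14.336038589477539), 81.30990600585938) [0.143 0.15  0.154]
small 57 [ 0.5001 -0.3643  0.1241] [-0.224  0.973  0.053] -77.0 ((499.536865234375, -363.4656066894531), (6.945694923400879, 56.40721130371094), 12.532087326049805) [0.121 0.125 0.128]
stand ((546.7376708984375, -362.7417907714844), (51.39316177368164, 152.16845703125), 88.01187133789062)
```

```bash
cat >> h.py <<'E'
from scipy.spatial.transform import Rotation as Rn
def ray(f,u,v,z):
    K=f['intrinsics'];R=cv2.Rodrigues(f['rvec'])[0];c=-R.T@f['tvec'].reshape(3)
    d=R.T@np.array([(u-K[0,2])/K[0,0],(v-K[1,2])/K[1,1],1]);return c+d*(z-c[2])/d[2]
def inc(p,azdeg,s=None):
    """increment to reach TCP p, tool straight down, tool y at azimuth azdeg"""
    s=s or bot.read_state();R0=Rn.from_rotvec(s['orientation']);t=R0.inv().apply(np.array(p)-s['tool_pos'])/.4
    a=np.radians(azdeg);y=np.array([np.cos(a),np.sin(a),0]);zz=np.array([0,0,-1.]);R1=Rn.from_matrix(np.c_[np.cross(y,zz),y,zz])
    return np.r_[t,(R0.inv()*R1).as_rotvec()/np.pi].round(4)
E
python3 - <<'E'
from h import *
T=load('top');S=load('scene')
print('screw',ray(T,241.9,202.1,.138),ray(S,265.2,168.8,.133))
for f in(T,S):
    W=cloud(f);z=W[...,2]
    k=(z>.16)&(z<.18)&(W[...,1]>.06)&(W[...,1]<.32)&(W[...,0]>.45)&(W[...,0]<.72)
    N,L,St,C=cv2.connectedComponentsWithStats(k.astype(np.uint8))
    for i in range(1,N):
        if St[i,4]>30: print('cheek',St[i,4],cv2.minAreaRect((W[L==i][:,:2]*1000).astype(np.float32)))
    k=(z>.185)&(z<.21)&(W[...,1]>.06)&(W[...,1]<.32)&(W[...,0]>.45)&(W[...,0]<.75)
    N,L,St,C=cv2.connectedComponentsWithStats(k.astype(np.uint8))
    for i in range(1,N):
        if St[i,4]>15: print('knob',St[i,4],W[L==i].mean(0))
    k=(z>.05)&(abs(W[...,0]-.5)<.06)&(W[...,1]<-.17)&(W[...,1]>-.3);print('green',np.percentile(W[k],[2,98],axis=0).round(3))
for p,a in(((.45,-.11,.30),-12.5),((.505,-.113,.145),-12.5)):print(inc(p,a))
E
```

```text
screw [0.51577003 0.02967321 0.138     ] [0.51489608 0.03085789 0.133     ]
cheek 623 ((661.1866455078125, 180.43832397460938), (204.81886291503906, 37.93720626831055), 78.76002502441406)
cheek 80 ((613.46337890625, 286.9344482421875), (16.43538475036621, 49.079307556152344), 71.9360580444336)
cheek 72 ((569.5443725585938, 103.54145812988281), (14.766836166381836, 43.50474548339844), 76.7203598022461)
knob 115 [0.64507477 0.28002289 0.1993361 ]
knob 109 [0.60397383 0.09542666 0.19946757]
green [[ 0.478 -0.273  0.123]
 [ 0.517 -0.194  0.141]]
cheek 554 ((624.4963989257812, 187.3277587890625), (209.72467041015625, 113.58360290527344), 77.4623794555664)
knob 69 [0.64690149 0.2759135  0.19757559]
knob 81 [0.60685462 0.09102476 0.19800422]
green [[ 0.481 -0.276  0.061]
 [ 0.519 -0.198  0.139]]
[-1.1538e+00 -1.2123e+00 -2.4250e-01 -4.0000e-04  3.0000e-04  4.6580e-01]
[-1.2865e+00 -1.1748e+00  1.4500e-01 -4.0000e-04  3.0000e-04  4.6580e-01]
```

>>> servo_tool:
  increments:
    - {"tz": -0.12, "fingers": 1}
    - {"tz": -0.25, "fingers": 1}
  newtons: 40

```text
invalid input at $.increments[0]: expected keys tx, ty, tz, ax, ay, az, fingers
```

>>> servo_tool:
  increments:
    - {"tx": 0, "ty": 0, "tz": -0.25, "ax": 0, "ay": 0, "az": 0, "fingers": 1}
    - {"tx": 0, "ty": 0, "tz": -0.25, "ax": 0, "ay": 0, "az": 0, "fingers": 1}
    - {"tx": -0.92, "ty": -0.97, "tz": -0.25, "ax": 0, "ay": 0, "az": 0.466, "fingers": 1}
    - {"tx": -0.92, "ty": -0.97, "tz": -0.25, "ax": 0, "ay": 0, "az": 0.466, "fingers": 1}
    - {"tx": -0.92, "ty": -0.97, "tz": -0.25, "ax": 0, "ay": 0, "az": 0.466, "fingers": 1}
    - {"tx": -0.92, "ty": -0.97, "tz": -0.25, "ax": 0, "ay": 0, "az": 0.466, "fingers": 1}
    - {"tx": -0.92, "ty": -0.97, "tz": -0.25, "ax": 0, "ay": 0, "az": 0.466, "fingers": 1}
    - {"tx": -0.92, "ty": -0.97, "tz": -0.25, "ax": 0, "ay": 0, "az": 0.466, "fingers": 1}
    - {"tx": -0.92, "ty": -0.97, "tz": -0.25, "ax": 0, "ay": 0, "az": 0.466, "fingers": 1}
    - {"tx": -0.92, "ty": -0.97, "tz": -0.25, "ax": 0, "ay": 0, "az": 0.466, "fingers": 1}
    - {"tx": -0.92, "ty": -0.97, "tz": -0.25, "ax": 0, "ay": 0, "az": 0.466, "fingers": 1}
    - {"tx": -0.92, "ty": -0.97, "tz": -0.25, "ax": 0, "ay": 0, "az": 0.466, "fingers": 1}
  newtons: 40

```text
time: 1.3
tool_pos: [0.378, 0.0415, 0.303]
orientation: [2.456, 1.959, 0.001]
contact_force: [1.2, 1.9, -1.0]
grip_width: 0.0856
finger_force: 0.0
```

```bash
cat >> h.py <<'E'
yaw=np.radians(-12.4);xp=np.array([np.cos(yaw),np.sin(yaw),0]);yp=np.array([-np.sin(yaw),np.cos(yaw),0])
SC=np.array([.5153,.0303,0]);SE=SC-.15*yp+[0,0,.09]
def grip(th): return SE-.075*np.cos(th)*xp+[0,0,.075*np.sin(th)]
E
python3 - <<'E'
from h import *
print(bot.read_state()['tool_pos'])
g=grip(1.845);print(g,inc(g+[0,0,.08],-12.4),inc(g-[0,0,.019],-12.4))
E
```

```text
[0.3780183  0.04148799 0.30296491]
[ 0.50292448 -0.1205618   0.16219808] [-3.255e-01  3.946e-01  1.519e-01  1.000e-04 -1.000e-04 -2.600e-03] [-3.255e-01  3.945e-01  3.994e-01  1.000e-04 -1.000e-04 -2.600e-03]
```

>>> servo_tool:
  increments:
    - {"tx": -0.325, "ty": 0.395, "tz": 0.0, "ax": 0, "ay": 0, "az": -0.0026, "fingers": 1}
    - {"tx": -0.325, "ty": 0.395, "tz": 0.0, "ax": 0, "ay": 0, "az": -0.0026, "fingers": 1}
    - {"tx": -0.325, "ty": 0.395, "tz": 0.0, "ax": 0, "ay": 0, "az": -0.0026, "fingers": 1}
    - {"tx": -0.325, "ty": 0.395, "tz": 0.15, "ax": 0, "ay": 0, "az": -0.0026, "fingers": 1}
    - {"tx": -0.325, "ty": 0.395, "tz": 0.15, "ax": 0, "ay": 0, "az": -0.0026, "fingers": 1}
    - {"tx": -0.325, "ty": 0.395, "tz": 0.15, "ax": 0, "ay": 0, "az": -0.0026, "fingers": 1}
    - {"tx": -0.325, "ty": 0.395, "tz": 0.15, "ax": 0, "ay": 0, "az": -0.0026, "fingers": 1}

```text
time: 2.0
tool_pos: [0.5032, -0.1176, 0.2424]
orientation: [-2.442, -1.973, 0.002]
contact_force: [-0.2, -0.2, 0.8]
grip_width: 0.0857
finger_force: 0.0
```

Run:
```python
from h import *
s=bot.read_state();print(s['tool_pos'],s['contact_force'])
g=grip(1.845);print(inc(g-[0,0,.019],-12.4))
```

```text
[ 0.50318373 -0.11761508  0.24243079] [-0.18593716 -0.17733047  0.81360053]
[-7.400e-03  1.500e-03  2.481e-01 -8.000e-04 -1.000e-04  1.500e-03]
```

>>> servo_tool:
  increments:
    - {"tx": 0, "ty": 0, "tz": 0.12, "ax": 0, "ay": 0, "az": 0, "fingers": 1}
    - {"tx": 0, "ty": 0, "tz": 0.248, "ax": 0, "ay": 0, "az": 0, "fingers": 1}
    - {"tx": 0, "ty": 0, "tz": 0.248, "ax": 0, "ay": 0, "az": 0, "fingers": 1}
    - {"tx": 0, "ty": 0, "tz": 0.248, "ax": 0, "ay": 0, "az": 0, "fingers": 0}
    - {"tx": 0, "ty": 0, "tz": 0.248, "ax": 0, "ay": 0, "az": 0, "fingers": 0}
    - {"tx": 0, "ty": 0, "tz": 0.248, "ax": 0, "ay": 0, "az": 0, "fingers": 0}
    - {"tx": 0, "ty": 0, "tz": 0.248, "ax": 0, "ay": 0, "az": 0, "fingers": 0}
    - {"tx": 0, "ty": 0, "tz": 0.248, "ax": 0, "ay": 0, "az": 0, "fingers": 0}
    - {"tx": 0, "ty": 0, "tz": 0.248, "ax": 0, "ay": 0, "az": 0, "fingers": 0}
    - {"tx": 0, "ty": 0, "tz": 0.248, "ax": 0, "ay": 0, "az": 0, "fingers": 0}

```text
time: 3.0
tool_pos: [0.5049, -0.1179, 0.1455]
orientation: [2.441, 1.974, 0.003]
contact_force: [-0.6, 1.3, 7.6]
grip_width: -0.0002
finger_force: 3.8
```

Run:
```python
from h import *
s=bot.read_state();print(s['tool_pos'],s['contact_force'],s['wrist_torque'])
d=s['tool_pos']+[0,0,.019]-SE;print('rel xp,yp,z',d@xp,d@yp,d[2])
for th in np.linspace(1.845,0,13)[1:]:
    q=(grip(th)-grip(1.845));print(round(th,2),(q@xp/.4).round(3),(-q[2]/.4).round(3))
```

```text
[ 0.50486402 -0.11791415  0.14552821] [-0.62288588  1.29855891  7.63868143] [0.05771804 0.22778671 0.02107008]
rel xp,yp,z 0.021634278216036945 0.0030023693985164863 0.07452821179051247
1.69 -0.028 -0.006
1.54 -0.057 -0.007
1.38 -0.086 -0.004
1.23 -0.113 0.004
1.08 -0.14 0.015
0.92 -0.164 0.031
0.77 -0.186 0.05
0.62 -0.204 0.072
0.46 -0.219 0.097
0.31 -0.229 0.124
0.15 -0.236 0.152
0.0 -0.238 0.18
```

Run:
```python
from h import *
f=grab('top');g=grab('scene')
c=lambda f,p:(lambda u,v:cv2.resize(f['image'][v-28:v+28,u-38:u+38,::-1],None,fx=10,fy=5.35*10/5.35,interpolation=cv2.INTER_CUBIC))(*proj(f,p)[0].astype(int))
p=SE+[0,0,.07]
a=c(g,p);cv2.imwrite('pics/c2.png',a)
```

```text
(no output)
```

View pics/c2.png

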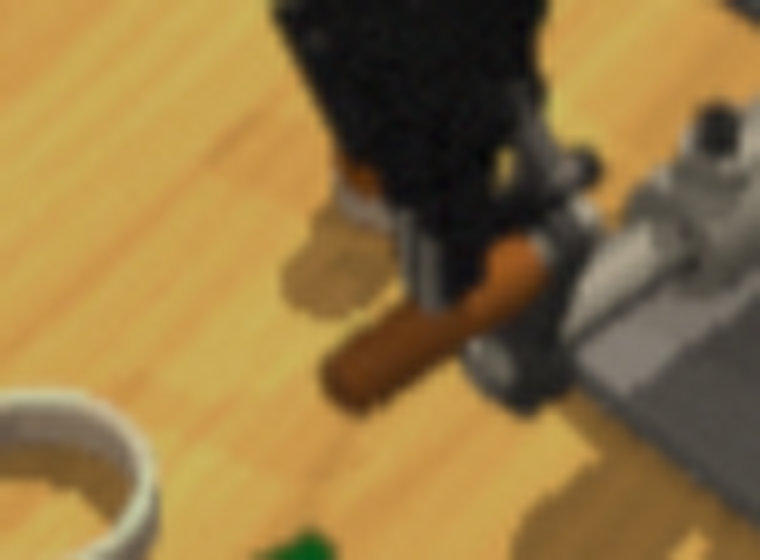

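The picture shows the shut fingers at (420,290), resting against or behind the grip (430,330) rather than round it. I'll re-measure the grip.

Run:
```python
from h import *
for n in('top','scene'):
    f=load(n);W=cloud(f);hsv=cv2.cvtColor(f['image'],cv2.COLOR_RGB2HSV)
    D=W-SE
    k=(np.hypot(D[...,0],D[...,1])<.12)&(W[...,2]>.06)&(hsv[...,1]>110)&(hsv[...,0]<20)
    q=D[k];a=np.c_[q@xp,q@yp,q[:,2]];print(n,len(q))
    for lo in(-.05,-.035,-.02,-.005,.01,.025,.04):
        b=a[(a[:,1]>lo)&(a[:,1]<lo+.015)]
        if len(b)>2: print(lo,len(b),'xp range',np.percentile(b[:,0],[5,95]).round(4),'z',np.percentile(b[:,2],[5,50,95]).round(4))
s=bot.read_state();print(s['tool_pos'],s['contact_force'])
```

```text
top 4125
-0.05 257 xp range [-0.1044  0.0543] z [0.5549 0.5712 0.5783]
-0.035 637 xp range [-0.1088  0.0571] z [0.5575 0.5723 0.5817]
-0.02 705 xp range [-0.1116  0.0515] z [0.5601 0.5751 0.5898]
-0.005 682 xp range [-0.1125  0.0521] z [0.5597 0.5784 0.5932]
0.01 663 xp range [-0.1092  0.0531] z [0.559  0.5763 0.5913]
0.025 688 xp range [-0.1084  0.052 ] z [0.5601 0.5741 0.5857]
0.04 461 xp range [-0.1058  0.0589] z [0.5315 0.5665 0.577 ]
scene 4664
-0.05 1232 xp range [-0.1018  0.0649] z [0.3731 0.5327 0.5761]
-0.035 1121 xp range [-0.0988  0.0642] z [0.3051 0.4438 0.5781]
-0.02 705 xp range [-0.104   0.0648] z [0.0942 0.5538 0.5875]
-0.005 575 xp range [-0.1015  0.0648] z [0.307  0.5602 0.5906]
0.01 465 xp range [-0.0998  0.065 ] z [0.1715 0.5556 0.5884]
0.025 440 xp range [-0.0328  0.0695] z [0.0831 0.5587 0.5779]
0.04 123 xp range [-0.0225  0.0701] z [0.0528 0.5602 0.5781]
[ 0.50485945 -0.11793498  0.14554168] [-1.753009   -0.09568292  7.57413647]
```

```bash
cat > gm.py <<'E'
from h import *
def meas(names=('scene',)):
  for n in names:
    f=load(n);W=cloud(f);hsv=cv2.cvtColor(f['image'],cv2.COLOR_RGB2HSV)
    D=W-SE
    k=(np.hypot(D[...,0],D[...,1])<.12)&(W[...,2]>.06)&(W[...,2]<.2)&(hsv[...,1]>110)&(hsv[...,0]<20)
    q=D[k];a=np.c_[q@xp,q@yp,q[:,2]];print(n,len(q))
    for lo in np.arange(-.05,.05,.015):
        b=a[(a[:,1]>lo)&(a[:,1]<lo+.015)]
        if len(b)>2: print(lo.round(3),len(b),'xp range',np.percentile(b[:,0],[5,50,95]).round(4),'z',np.percentile(b[:,2],[5,50,95]).round(4))
if __name__=='__main__': meas(('scene','top'))
E
python3 gm.py; cp pics/scene.npz pics/s2.npz
```

```text
scene 174
-0.05 25 xp range [0.0159 0.0255 0.0336] z [0.0652 0.0752 0.0843]
-0.035 33 xp range [0.0198 0.0285 0.035 ] z [0.0695 0.0797 0.0857]
-0.02 36 xp range [0.0164 0.0283 0.0342] z [0.0696 0.0806 0.0855]
-0.005 20 xp range [0.0112 0.0319 0.0355] z [0.0734 0.0796 0.0961]
0.01 22 xp range [0.0278 0.0321 0.0351] z [0.0677 0.0782 0.0998]
0.025 26 xp range [-0.0035  0.0275  0.0335] z [-0.0089  0.0783  0.0845]
0.04 10 xp range [-0.0001  0.0128  0.0247] z [-0.0166  0.0328  0.0739]
top 9
0.025 4 xp range [0.0104 0.0139 0.0179] z [0.0143 0.0774 0.0813]
0.04 4 xp range [0.0157 0.0246 0.0314] z [0.0181 0.0758 0.0825]
```

Run:
```python
from h import *
s=bot.read_state();f=load('scene');o=proj(f,SE+[0,0,.07])[0].astype(int)-[38,28]
for h in(0,.019,.05): print(h,(proj(f,s['tool_pos']+[0,0,h])[0]-o)*10)
print('grip centre',(proj(f,grip(1.845))[0]-o)*10)
W=cloud(f);D=W-SE;hsv=cv2.cvtColor(f['image'],cv2.COLOR_RGB2HSV)
k=(np.hypot(D[...,0],D[...,1])<.09)&(W[...,2]>.13)&(W[...,2]<.24)&(hsv[...,1]<=110)
q=D[k];a=np.c_[q@xp,q@yp,q[:,2]]
for lo in np.arange(.05,.15,.01):
    b=a[(a[:,2]>lo)&(a[:,2]<lo+.01)&(abs(a[:,1])<.03)]
    if len(b)>1: print(lo.round(3),len(b),b.min(0).round(3),b.max(0).round(3))
```

```text
0 [437.89195784 346.63004707]
0.019 [436.09887082 306.17753068]
0.05 [433.08040575 238.0801621 ]
grip centre [426.5363186  313.79055234]
0.08 5 [ 0.016 -0.007  0.086] [ 0.029 -0.002  0.09 ]
0.09 12 [ 0.015 -0.008  0.09 ] [0.035 0.009 0.099]
0.1 18 [ 0.009 -0.009  0.101] [0.037 0.007 0.11 ]
0.11 16 [ 0.008 -0.009  0.11 ] [0.036 0.002 0.119]
0.12 8 [ 0.013 -0.009  0.121] [ 0.034 -0.004  0.129]
0.13 42 [-0.008 -0.011  0.13 ] [0.053 0.013 0.14 ]
0.14 25 [-0.017 -0.011  0.14 ] [0.061 0.01  0.15 ]
```

The cloud puts the shut fingertips on top of the grip, at odds with the TCP reading. I'll lift with the fingers shut and compare the tip with the reported TCP.

>>> servo_tool:
  increments:
    - {"tx": 0, "ty": 0, "tz": -0.12, "ax": 0, "ay": 0, "az": 0, "fingers": 0}
    - {"tx": 0, "ty": 0, "tz": -0.2, "ax": 0, "ay": 0, "az": 0, "fingers": 0}
    - {"tx": 0, "ty": 0, "tz": -0.2, "ax": 0, "ay": 0, "az": 0, "fingers": 0}

```text
time: 3.4
tool_pos: [0.506, -0.1182, 0.2288]
orientation: [2.438, 1.971, 0.008]
contact_force: [0.7, -0.4, -0.0]
grip_width: -0.0002
finger_force: 0.0
```

Run:
```python
from h import *
import gm
s=bot.read_state();print(s['tool_pos'],s['contact_force'],s['finger_force'])
f=grab('scene');W=cloud(f);D=W-s['tool_pos']
k=(np.hypot(D[...,0],D[...,1])<.06)&(abs(D[...,2])<.08)
q=D[k];a=np.c_[q@xp,q@yp,q[:,2]]
for lo in np.arange(-.05,.08,.01):
    b=a[(a[:,2]>lo)&(a[:,2]<lo+.01)]
    if len(b)>1: print(lo.round(3),len(b),b.min(0).round(3),b.max(0).round(3))
gm.meas()
o=proj(f,SE+[0,0,.1])[0].astype(int);cv2.imwrite('pics/c3.png',cv2.resize(f['image'][o[1]-30:o[1]+30,o[0]-40:o[0]+40,::-1],None,fx=10,fy=10,interpolation=cv2.INTER_CUBIC))
print('tcp px',(proj(f,s['tool_pos'])[0]-o+[40,30])*10)
```

```text
[ 0.5059644  -0.11821486  0.22881612] [ 0.66193961 -0.42793834 -0.03654707] 0.0
0.03 13 [-0.006 -0.012  0.03 ] [0.013 0.002 0.04 ]
0.04 22 [-0.006 -0.012  0.041] [0.015 0.008 0.05 ]
0.05 21 [-0.013 -0.012  0.051] [0.016 0.001 0.06 ]
0.06 13 [-0.012 -0.012  0.06 ] [ 0.013 -0.006  0.068]
0.07 35 [-0.032 -0.014  0.071] [0.028 0.007 0.08 ]
scene 206
-0.05 27 xp range [0.0144 0.0256 0.0326] z [0.0653 0.0756 0.0826]
-0.035 35 xp range [0.0157 0.0288 0.033 ] z [0.0689 0.0816 0.0851]
-0.02 33 xp range [0.0172 0.0289 0.0337] z [0.0689 0.0815 0.0857]
-0.005 34 xp range [0.0141 0.0275 0.0344] z [0.0716 0.0816 0.0859]
0.01 32 xp range [0.0154 0.0283 0.0343] z [0.0699 0.0811 0.0844]
0.025 28 xp range [-0.0014  0.0257  0.0335] z [-0.0077  0.0801  0.084 ]
0.04 13 xp range [0.001  0.0171 0.024 ] z [-0.0157  0.0427  0.0846]
tcp px [452.14304486 253.90165179]
```

View pics/c3.png

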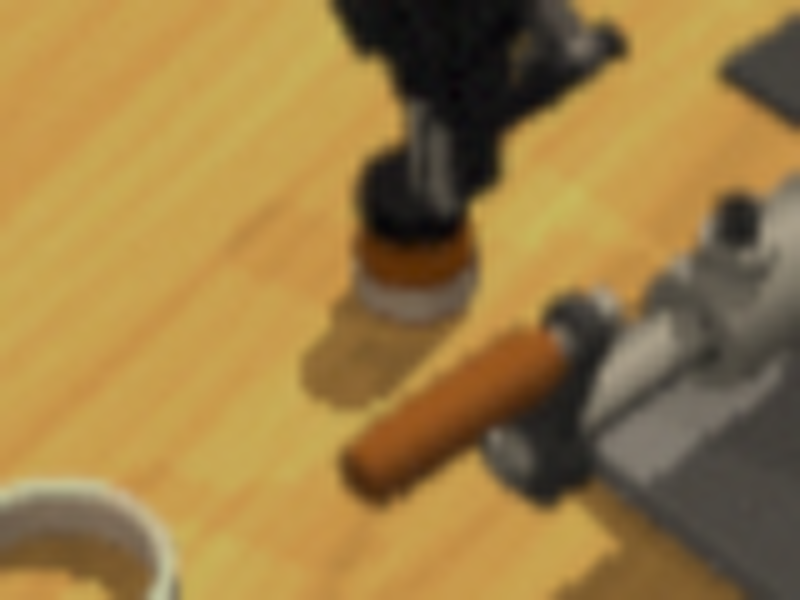

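The shut fingertips really sit about 29 mm behind the reported TCP, and the contact on the grip's top agrees. I'll go 29 mm deeper from here on.

>>> servo_tool:
  increments:
    - {"tx": 0, "ty": -0.003, "tz": 0, "ax": 0, "ay": 0, "az": 0, "fingers": 1}
    - {"tx": 0, "ty": -0.003, "tz": 0, "ax": 0, "ay": 0, "az": 0, "fingers": 1}
    - {"tx": 0, "ty": -0.003, "tz": 0, "ax": 0, "ay": 0, "az": 0, "fingers": 1}
    - {"tx": 0, "ty": -0.003, "tz": 0, "ax": 0, "ay": 0, "az": 0, "fingers": 1}
    - {"tx": 0, "ty": -0.003, "tz": 0, "ax": 0, "ay": 0, "az": 0, "fingers": 1}
    - {"tx": 0, "ty": -0.003, "tz": 0.12, "ax": 0, "ay": 0, "az": 0, "fingers": 1}
    - {"tx": 0, "ty": -0.003, "tz": 0.22, "ax": 0, "ay": 0, "az": 0, "fingers": 1}
    - {"tx": 0, "ty": -0.003, "tz": 0.285, "ax": 0, "ay": 0, "az": 0, "fingers": 1}
    - {"tx": 0, "ty": -0.003, "tz": 0.285, "ax": 0, "ay": 0, "az": 0, "fingers": 0}
    - {"tx": 0, "ty": -0.003, "tz": 0.285, "ax": 0, "ay": 0, "az": 0, "fingers": 0}
    - {"tx": 0, "ty": -0.003, "tz": 0.285, "ax": 0, "ay": 0, "az": 0, "fingers": 0}
    - {"tx": 0, "ty": -0.003, "tz": 0.285, "ax": 0, "ay": 0, "az": 0, "fingers": 0}

```text
time: 4.65
tool_pos: [0.504, -0.1177, 0.1117]
orientation: [2.441, 1.974, 0.003]
contact_force: [-0.6, -0.6, 0.6]
grip_width: 0.0281
finger_force: 0.0
```

>>> servo_tool:
  increments:
    - {"tx": 0, "ty": 0, "tz": 0, "ax": 0, "ay": 0, "az": 0, "fingers": 0}
    - {"tx": 0, "ty": 0, "tz": 0, "ax": 0, "ay": 0, "az": 0, "fingers": 0}
    - {"tx": 0, "ty": 0, "tz": 0, "ax": 0, "ay": 0, "az": 0, "fingers": 0}

```text
time: 4.95
tool_pos: [0.5042, -0.1178, 0.1117]
orientation: [2.441, 1.973, 0.004]
contact_force: [0.7, 0.9, 6.1]
grip_width: 0.0235
finger_force: 39.1
```

Run:
```python
from h import *
s=bot.read_state();d=s['tool_pos']-SE;print('rel',d@xp,d@yp,d[2],s['contact_force'],s['grip_width'],s['finger_force'])
```

```text
rel 0.020920192228514174 0.002983457843273731 0.021739154500131197 [0.68585233 0.93199301 6.0511592 ] 0.023451833576757435 39.144476652145386
```

Gripped (23.5 mm, 39 N). Now lead it round the arc to level.

>>> servo_tool:
  increments:
    - {"tx": 0, "ty": -0.029, "tz": -0.006, "ax": 0, "ay": 0, "az": 0, "fingers": 0}
    - {"tx": 0, "ty": -0.058, "tz": -0.007, "ax": 0, "ay": 0, "az": 0, "fingers": 0}
    - {"tx": 0, "ty": -0.087, "tz": -0.004, "ax": 0, "ay": 0, "az": 0, "fingers": 0}
    - {"tx": 0, "ty": -0.115, "tz": 0.004, "ax": 0, "ay": 0, "az": 0, "fingers": 0}
    - {"tx": 0, "ty": -0.142, "tz": 0.015, "ax": 0, "ay": 0, "az": 0, "fingers": 0}
    - {"tx": 0, "ty": -0.166, "tz": 0.031, "ax": 0, "ay": 0, "az": 0, "fingers": 0}
    - {"tx": 0, "ty": -0.188, "tz": 0.05, "ax": 0, "ay": 0, "az": 0, "fingers": 0}
    - {"tx": 0, "ty": -0.206, "tz": 0.072, "ax": 0, "ay": 0, "az": 0, "fingers": 0}
    - {"tx": 0, "ty": -0.221, "tz": 0.097, "ax": 0, "ay": 0, "az": 0, "fingers": 0}
    - {"tx": 0, "ty": -0.231, "tz": 0.124, "ax": 0, "ay": 0, "az": 0, "fingers": 0}
    - {"tx": 0, "ty": -0.238, "tz": 0.152, "ax": 0, "ay": 0, "az": 0, "fingers": 0}
    - {"tx": 0, "ty": -0.24, "tz": 0.18, "ax": 0, "ay": 0, "az": 0, "fingers": 0}

```text
time: 6.15
tool_pos: [0.4109, -0.0973, 0.0401]
orientation: [2.44, 1.973, 0.007]
contact_force: [-2.3, 2.2, 13.0]
grip_width: 0.023
finger_force: 53.7
```

Run:
```python
from h import *
s=bot.read_state();d=s['tool_pos']-SE;print('rel',d@xp,d@yp,d[2],s['contact_force'],s['grip_width'],s['finger_force'])
f=grab('scene');grab('top');import gm;gm.meas(('scene','top'))
o=proj(f,SE+[0,0,.0])[0].astype(int);cv2.imwrite('pics/c4.png',cv2.resize(f['image'][o[1]-30:o[1]+30,o[0]-40:o[0]+40,::-1],None,fx=10,fy=10,interpolation=cv2.INTER_CUBIC))
```

```text
rel -0.07460640931217961 0.0029265980788277367 -0.049918097214592456 [-2.31273226  2.20546305 13.04319178] 0.023011849323898003 53.73151659965515
scene 133
-0.05 22 xp range [-0.0822 -0.07   -0.0637] z [0.0048 0.0151 0.0213]
-0.035 30 xp range [-0.0773 -0.0682 -0.0606] z [0.0108 0.0204 0.0255]
-0.02 43 xp range [-0.1131 -0.0662 -0.058 ] z [0.0074 0.0223 0.0475]
-0.005 12 xp range [-0.0845 -0.0538 -0.0368] z [-0.0141  0.0205  0.0999]
0.01 9 xp range [-0.0671 -0.0352 -0.0221] z [0.0196 0.0488 0.1032]
0.025 4 xp range [-0.0104 -0.0069  0.0006] z [-0.0097 -0.009  -0.0041]
0.04 9 xp range [-0.0697 -0.041   0.0177] z [-0.0172 -0.0034  0.0142]
top 19
-0.005 4 xp range [-0.0117 -0.011  -0.0101] z [0.0728 0.0745 0.0748]
0.04 7 xp range [-0.0675  0.0175  0.021 ] z [0.0038 0.0082 0.0167]
```

View pics/c4.png

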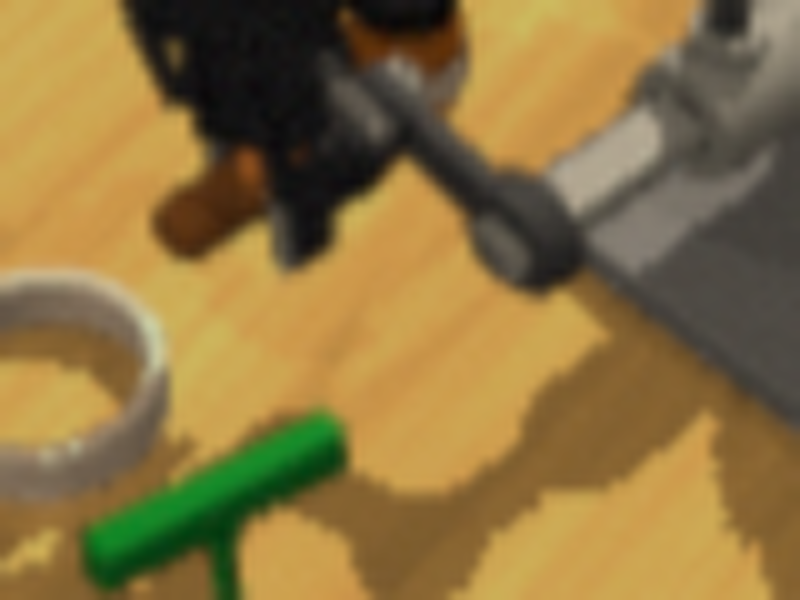

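The view shows the fingers around the grip, the arm nearly level and the bright flat facing up at (610,160). The grip's top is about 12 mm higher than it should be, so the crank is near +0.16 rad. I'll lead it lower and then release and measure.

>>> servo_tool:
  increments:
    - {"tx": 0, "ty": -0.001, "tz": 0.015, "ax": 0, "ay": 0, "az": 0, "fingers": 0}
    - {"tx": 0, "ty": -0.002, "tz": 0.03, "ax": 0, "ay": 0, "az": 0, "fingers": 0}
    - {"tx": 0, "ty": -0.002, "tz": 0.03, "ax": 0, "ay": 0, "az": 0, "fingers": 0}

```text
time: 6.55
tool_pos: [0.41, -0.0971, 0.0268]
orientation: [2.441, 1.974, 0.005]
contact_force: [5.3, 2.1, 0.6]
grip_width: 0.023
finger_force: 54.1
```

Run:
```python
from h import *
s=bot.read_state();d=s['tool_pos']-SE;print('rel',d@xp,d@yp,d[2],s['contact_force'],s['grip_width'],s['finger_force'])
f=grab('scene');grab('top');import gm;gm.meas(('scene',))
```

```text
rel -0.07552348858693399 0.002918165325010804 -0.06316765650729637 [5.3081377  2.07536084 0.56140817] 0.022960906075261026 54.055193066596985
scene 135
-0.05 21 xp range [-0.0814 -0.0713 -0.0646] z [-0.0031  0.0043  0.0108]
-0.035 31 xp range [-0.0798 -0.0686 -0.0632] z [-0.0024  0.0088  0.0126]
-0.02 45 xp range [-0.1165 -0.0695 -0.0608] z [-0.0042  0.012   0.0481]
-0.005 12 xp range [-0.0978 -0.0524 -0.0414] z [-0.0238  0.0092  0.0292]
0.01 5 xp range [-0.0655 -0.0409 -0.0276] z [-0.0158  0.0293  0.0962]
0.025 4 xp range [-0.009  -0.0051  0.0002] z [-0.0096 -0.006  -0.0033]
0.04 9 xp range [-0.0443  0.0044  0.0221] z [-0.0179 -0.0081 -0.0031]
```

>>> servo_tool:
  increments:
    - {"tx": 0, "ty": 0, "tz": 0, "ax": 0, "ay": 0, "az": 0, "fingers": 1}
    - {"tx": 0, "ty": 0, "tz": 0, "ax": 0, "ay": 0, "az": 0, "fingers": 1}
    - {"tx": 0, "ty": 0, "tz": 0, "ax": 0, "ay": 0, "az": 0, "fingers": 1}
    - {"tx": 0, "ty": 0, "tz": 0, "ax": 0, "ay": 0, "az": 0, "fingers": 1}
    - {"tx": 0, "ty": 0, "tz": 0, "ax": 0, "ay": 0, "az": 0, "fingers": 1}
    - {"tx": 0, "ty": 0, "tz": -0.12, "ax": 0, "ay": 0, "az": 0, "fingers": 1}
    - {"tx": 0, "ty": 0, "tz": -0.24, "ax": 0, "ay": 0, "az": 0, "fingers": 1}
    - {"tx": 0, "ty": 0, "tz": -0.36, "ax": 0, "ay": 0, "az": 0, "fingers": 1}
    - {"tx": 0, "ty": 0, "tz": -0.48, "ax": 0, "ay": 0, "az": 0, "fingers": 1}
    - {"tx": 0, "ty": 0, "tz": -0.55, "ax": 0, "ay": 0, "az": 0, "fingers": 1}
    - {"tx": 0, "ty": 0, "tz": -0.55, "ax": 0, "ay": 0, "az": 0, "fingers": 1}

```text
time: 7.75
tool_pos: [0.4098, -0.0976, 0.25]
orientation: [2.438, 1.972, 0.007]
contact_force: [1.1, 0.8, -0.3]
grip_width: 0.0855
finger_force: 0.0
```

Run:
```python
from h import *
f=grab('scene');grab('top');import gm;gm.meas(('scene','top'))
s=bot.read_state();print(s['tool_pos'],s['time'],s['joint_positions'].round(2))
K=np.array([.597,-.3645,.141])
print(inc(K+[0,0,.12],-9.5),inc(K-[0,0,.0477],-9.5))
# predicted vs seen grip free-end pixel; grip mask centroid & line
for n in('scene','top'):
    f=load(n);W=cloud(f);hsv=cv2.cvtColor(f['image'],cv2.COLOR_RGB2HSV);D=W-SE
    k=(abs(D@yp)<.06)&(abs(D@xp+.075)<.03)&(abs(D[...,2])<.04)&(hsv[...,1]>110)&(hsv[...,0]<20)
    v,u=np.nonzero(k);print(n,u.mean(),v.mean(),len(u),[proj(f,grip(t)-.0*yp)[0].round(1) for t in(-.1,0,.1)])
```

```text
scene 181
-0.05 21 xp range [-0.0803 -0.0736 -0.0644] z [-0.0054  0.0035  0.0106]
-0.035 29 xp range [-0.0792 -0.0686 -0.0617] z [0.0004 0.0091 0.0131]
-0.02 28 xp range [-0.0798 -0.068  -0.0633] z [-0.004   0.0094  0.0129]
-0.005 29 xp range [-0.0793 -0.069  -0.0633] z [-0.0018  0.0089  0.0128]
0.01 30 xp range [-0.081  -0.0691 -0.0623] z [-0.0031  0.0069  0.0126]
0.025 25 xp range [-0.0774 -0.0682 -0.0058] z [-0.0085  0.009   0.0133]
0.04 11 xp range [-0.056  -0.0095  0.0206] z [-0.0214 -0.0089  0.0082]
top 18
0.04 10 xp range [-0.0853 -0.0321  0.021 ] z [0.0022 0.0073 0.0127]
[ 0.40830096 -0.09727105  0.24580675] 7.85 [-0.23 -0.07 -0.15  1.49 -0.    1.55]
[-5.546e-01  6.011e-01 -3.740e-02  3.000e-04  0.000e+00 -1.430e-02] [-5.545e-01  6.008e-01  3.818e-01  3.000e-04  0.000e+00 -1.430e-02]
scene 218.45 188.1875 160 [array([218.9, 189.6]), array([218.6, 188.1]), array([218.6, 186.6])]
top 266.8 230.8 5 [array([282.6, 235. ]), array([282.8, 235.1]), array([282.9, 235. ])]
```

The crank reads level (grip centroid at row 188.2 against 188.1 predicted for 0). Now the key.

>>> servo_tool:
  increments:
    - {"tx": -0.554, "ty": 0.601, "tz": -0.04, "ax": 0, "ay": 0, "az": -0.0143, "fingers": 1}
    - {"tx": -0.554, "ty": 0.601, "tz": -0.04, "ax": 0, "ay": 0, "az": -0.0143, "fingers": 1}
    - {"tx": -0.554, "ty": 0.601, "tz": -0.04, "ax": 0, "ay": 0, "az": -0.0143, "fingers": 1}
    - {"tx": -0.554, "ty": 0.601, "tz": -0.04, "ax": 0, "ay": 0, "az": -0.0143, "fingers": 1}
    - {"tx": -0.554, "ty": 0.601, "tz": -0.04, "ax": 0, "ay": 0, "az": -0.0143, "fingers": 1}
    - {"tx": -0.554, "ty": 0.601, "tz": -0.04, "ax": 0, "ay": 0, "az": -0.0143, "fingers": 1}
    - {"tx": -0.554, "ty": 0.601, "tz": -0.04, "ax": 0, "ay": 0, "az": -0.0143, "fingers": 1}
    - {"tx": -0.554, "ty": 0.601, "tz": -0.04, "ax": 0, "ay": 0, "az": -0.0143, "fingers": 1}
    - {"tx": -0.554, "ty": 0.601, "tz": 0.06, "ax": 0, "ay": 0, "az": -0.0143, "fingers": 1}
    - {"tx": -0.554, "ty": 0.601, "tz": 0.16, "ax": 0, "ay": 0, "az": -0.0143, "fingers": 1}
    - {"tx": -0.554, "ty": 0.601, "tz": 0.16, "ax": 0, "ay": 0, "az": -0.0143, "fingers": 1}

```text
time: 8.95
tool_pos: [0.5921, -0.3608, 0.1729]
orientation: [-2.386, -2.02, 0.008]
contact_force: [-0.4, 0.4, -1.5]
grip_width: 0.0858
finger_force: 0.0
```

Run:
```python
from h import *
K=np.array([.597,-.3645,.141]);s=bot.read_state();print(s['tool_pos'],s['joint_positions'].round(2));print(inc(K-[0,0,.0477],-9.5))
```

```text
[ 0.59209917 -0.3607829   0.17288023] [-0.55  0.48  0.36  1.48  0.    1.19]
[-8.300e-03  1.650e-02  1.987e-01 -4.600e-03 -1.900e-03  1.000e-04]
```

>>> servo_tool:
  increments:
    - {"tx": -0.008, "ty": 0.0165, "tz": 0.1, "ax": -0.004, "ay": -0.002, "az": 0, "fingers": 1}
    - {"tx": -0.008, "ty": 0.0165, "tz": 0.198, "ax": -0.004, "ay": -0.002, "az": 0, "fingers": 1}
    - {"tx": -0.008, "ty": 0.0165, "tz": 0.198, "ax": -0.004, "ay": -0.002, "az": 0, "fingers": 1}
    - {"tx": -0.008, "ty": 0.0165, "tz": 0.198, "ax": -0.004, "ay": -0.002, "az": 0, "fingers": 1}

```text
time: 9.35
tool_pos: [0.6028, -0.368, 0.1045]
orientation: [2.387, 2.021, 0.005]
contact_force: [-0.7, -0.6, 1.1]
grip_width: 0.0855
finger_force: 0.0
```

Run:
```python
from h import *
K=np.array([.597,-.3645,.141]);s=bot.read_state();print(s['tool_pos'],s['contact_force']);print(inc(K-[0,0,.0477],-9.5))
```

```text
[ 0.60275216 -0.3680357   0.10445408] [-0.73220661 -0.63578549  1.14230991]
[ 0.0065 -0.016   0.0276  0.004   0.002   0.0001]
```

>>> servo_tool:
  increments:
    - {"tx": 0.008, "ty": -0.0165, "tz": 0, "ax": 0.004, "ay": 0.002, "az": 0, "fingers": 1}
    - {"tx": 0.008, "ty": -0.0165, "tz": 0, "ax": 0.004, "ay": 0.002, "az": 0, "fingers": 1}
    - {"tx": 0.008, "ty": -0.0165, "tz": 0, "ax": 0.004, "ay": 0.002, "az": 0, "fingers": 1}
    - {"tx": 0.008, "ty": -0.0165, "tz": 0, "ax": 0.004, "ay": 0.002, "az": 0, "fingers": 1}

```text
time: 9.75
tool_pos: [0.5973, -0.3645, 0.1037]
orientation: [2.397, 2.029, 0.001]
contact_force: [1.1, 0.2, -0.2]
grip_width: 0.0853
finger_force: 0.0
```

Run:
```python
from h import *
K=np.array([.597,-.3645,.141]);s=bot.read_state();print(s['tool_pos'],s['contact_force'],s['joint_velocities'].round(3));print(inc(K-[0,0,.0477],-9.5))
```

```text
[ 0.59725671 -0.36449033  0.10365322] [ 1.05023686  0.20601552 -0.18850656] [-0.001  0.005 -0.012 -0.003  0.     0.001]
[-0.0001 -0.0007  0.0259  0.0005  0.0002 -0.    ]
```

Position is good now; the last 10 mm down, then close.

>>> servo_tool:
  increments:
    - {"tx": 0, "ty": 0, "tz": 0.026, "ax": 0, "ay": 0, "az": 0, "fingers": 1}
    - {"tx": 0, "ty": 0, "tz": 0.026, "ax": 0, "ay": 0, "az": 0, "fingers": 1}
    - {"tx": 0, "ty": 0, "tz": 0.026, "ax": 0, "ay": 0, "az": 0, "fingers": 0}
    - {"tx": 0, "ty": 0, "tz": 0.026, "ax": 0, "ay": 0, "az": 0, "fingers": 0}
    - {"tx": 0, "ty": 0, "tz": 0.026, "ax": 0, "ay": 0, "az": 0, "fingers": 0}
    - {"tx": 0, "ty": 0, "tz": 0.026, "ax": 0, "ay": 0, "az": 0, "fingers": 0}
    - {"tx": 0, "ty": 0, "tz": 0.026, "ax": 0, "ay": 0, "az": 0, "fingers": 0}
    - {"tx": 0, "ty": 0, "tz": 0.026, "ax": 0, "ay": 0, "az": 0, "fingers": 0}
    - {"tx": 0, "ty": 0, "tz": 0.026, "ax": 0, "ay": 0, "az": 0, "fingers": 0}
    - {"tx": 0, "ty": 0, "tz": 0.026, "ax": 0, "ay": 0, "az": 0, "fingers": 0}
  newtons: 60

```text
time: 10.75
tool_pos: [0.5966, -0.3642, 0.0924]
orientation: [2.398, 2.03, -0.0]
contact_force: [-0.6, -0.3, 1.4]
grip_width: 0.0154
finger_force: 58.6
```

>>> servo_tool:
  increments:
    - {"tx": 0, "ty": 0, "tz": -0.06, "ax": 0, "ay": 0, "az": 0, "fingers": 0}
    - {"tx": 0, "ty": 0, "tz": -0.12, "ax": 0, "ay": 0, "az": 0, "fingers": 0}
    - {"tx": 0, "ty": 0, "tz": -0.2, "ax": 0, "ay": 0, "az": 0, "fingers": 0}
    - {"tx": 0, "ty": 0, "tz": -0.3, "ax": 0, "ay": 0, "az": 0, "fingers": 0}
    - {"tx": 0, "ty": 0, "tz": -0.4, "ax": 0, "ay": 0, "az": 0, "fingers": 0}
    - {"tx": 0, "ty": 0, "tz": -0.5, "ax": 0, "ay": 0, "az": 0, "fingers": 0}
    - {"tx": 0, "ty": 0, "tz": -0.5, "ax": 0, "ay": 0, "az": 0, "fingers": 0}
    - {"tx": 0, "ty": 0, "tz": -0.5, "ax": 0, "ay": 0, "az": 0, "fingers": 0}
    - {"tx": 0, "ty": 0, "tz": -0.5, "ax": 0, "ay": 0, "az": 0, "fingers": 0}

```text
time: 11.65
tool_pos: [0.5966, -0.364, 0.2899]
orientation: [-2.396, -2.028, 0.001]
contact_force: [-0.1, 0.6, -2.3]
grip_width: 0.0152
finger_force: 59.2
```

```bash
cat > km.py <<'E'
from h import *
def key(s):
  T=s['tool_pos']; y=Rn.from_rotvec(s['orientation']).as_matrix()[:,1]
  for n in('scene','top'):
    f=grab(n);W=cloud(f);D=W-T;im=f['image'].astype(int)
    k=(np.hypot(D[...,0],D[...,1])<.04)&(D[...,2]<.02)&(D[...,2]>-.14);q=D[k]+T
    for a,b in((-.12,-.09),(-.09,-.06),(-.06,-.03),(-.03,.0),(0,.02)):
        h=q[(q[:,2]-T[2]>a)&(q[:,2]-T[2]<b)]
        if len(h)>1: print(n,'shank',a,len(h),(h-T).mean(0).round(4),(h-T).min(0)[2].round(3))
    k=(np.hypot(D[...,0],D[...,1])<.055)&(D[...,2]>.03)&(D[...,2]<.07)
    q=D[k];t=np.c_[q@y,q@np.array([y[1],-y[0],0]),q[:,2]];t=t[abs(t[:,1])>.016]
    if len(t)>3:print(n,'handle',len(t),np.percentile(t,[2,50,98],axis=0).round(4).tolist(),np.polyfit(t[:,1],t[:,0],1).round(3))
if __name__=='__main__':
  s=bot.read_state();print(s['tool_pos'],s['grip_width'],s['finger_force']);key(s)
  f=load('scene');o=proj(f,s['tool_pos'])[0].astype(int);cv2.imwrite('pics/c5.png',cv2.resize(f['image'][o[1]-30:o[1]+30,o[0]-40:o[0]+40,::-1],None,fx=10,fy=10,interpolation=cv2.INTER_CUBIC))
E
python3 km.py
```

```text
[ 0.5966033  -0.36400637  0.28985021] 0.015244153781234806 59.20623064041138
scene shank -0.09 13 [ 0.0019 -0.0031 -0.0668] -0.077
scene shank -0.06 25 [ 0.0017 -0.0021 -0.0445] -0.059
scene shank -0.03 24 [ 0.0022 -0.0024 -0.0156] -0.029
scene shank 0 16 [ 0.0022 -0.0026  0.007 ] 0.0
scene handle 124 [[-0.0048, 0.0163, 0.0422], [0.0058, 0.0326, 0.0566], [0.0098, 0.0454, 0.0611]] [-0.057  0.006]
top shank -0.09 6 [-0.0009  0.0024 -0.0674] -0.072
top shank -0.06 11 [-0.0015  0.0018 -0.0446] -0.06
top shank -0.03 10 [-0.0012  0.0031 -0.0159] -0.027
top shank 0 2 [-0.0008  0.0041  0.0033] 0.002
top handle 83 [[-0.0078, -0.0451, 0.0448], [-0.0015, -0.0325, 0.0573], [0.0074, -0.0169, 0.0618]] [-0.009 -0.001]
```

View pics/c5.png

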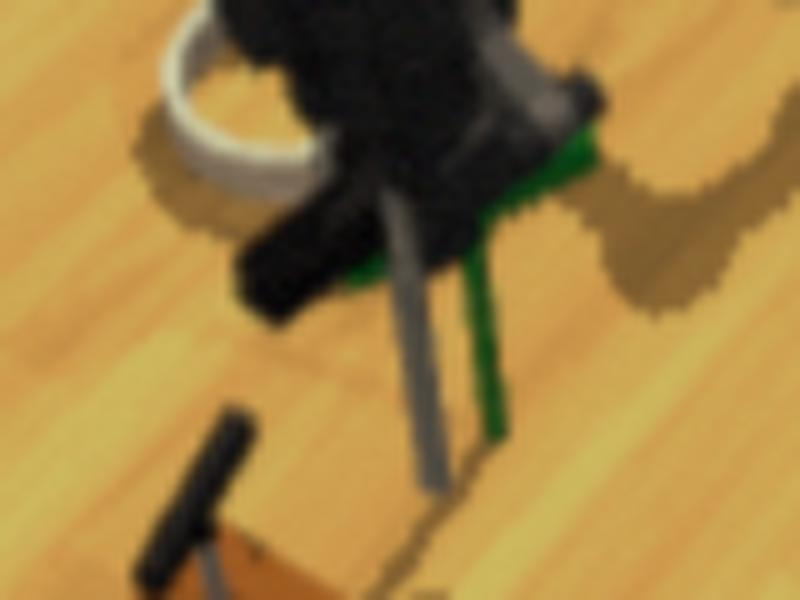

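The key is held upright, end near (432,490). The shank axis is on the TCP and its end 77 to 78 mm below it, as expected. I'll move above the screw and turn the handle to 107.6°.

Run:
```python
from h import *
print(inc([.5153,.0303,.29],17.6),inc([.5153,.0303,.232],17.6))
```

```text
[ 9.384e-01 -3.624e-01  2.000e-03 -1.000e-03 -8.000e-04 -1.506e-01] [ 9.382e-01 -3.618e-01  1.470e-01 -1.000e-03 -8.000e-04 -1.506e-01]
```

>>> servo_tool:
  increments:
    - {"tx": 0.11, "ty": -0.043, "tz": 0, "ax": 0, "ay": 0, "az": -0.03, "fingers": 0}
    - {"tx": 0.22, "ty": -0.085, "tz": 0, "ax": 0, "ay": 0, "az": -0.06, "fingers": 0}
    - {"tx": 0.33, "ty": -0.128, "tz": 0, "ax": 0, "ay": 0, "az": -0.09, "fingers": 0}
    - {"tx": 0.44, "ty": -0.17, "tz": 0, "ax": 0, "ay": 0, "az": -0.12, "fingers": 0}
    - {"tx": 0.55, "ty": -0.213, "tz": 0, "ax": 0, "ay": 0, "az": -0.1506, "fingers": 0}
    - {"tx": 0.66, "ty": -0.255, "tz": 0, "ax": 0, "ay": 0, "az": -0.1506, "fingers": 0}
    - {"tx": 0.77, "ty": -0.298, "tz": 0, "ax": 0, "ay": 0, "az": -0.1506, "fingers": 0}
    - {"tx": 0.87, "ty": -0.337, "tz": 0, "ax": 0, "ay": 0, "az": -0.1506, "fingers": 0}
    - {"tx": 0.938, "ty": -0.362, "tz": 0, "ax": 0, "ay": 0, "az": -0.1506, "fingers": 0}
    - {"tx": 0.938, "ty": -0.362, "tz": 0.08, "ax": 0, "ay": 0, "az": -0.1506, "fingers": 0}
    - {"tx": 0.938, "ty": -0.362, "tz": 0.14, "ax": 0, "ay": 0, "az": -0.1506, "fingers": 0}
    - {"tx": 0.938, "ty": -0.362, "tz": 0.14, "ax": 0, "ay": 0, "az": -0.1506, "fingers": 0}

```text
time: 12.95
tool_pos: [0.5132, 0.0301, 0.2318]
orientation: [-1.851, -2.531, 0.008]
contact_force: [-0.2, -0.5, -2.0]
grip_width: 0.0151
finger_force: 59.2
```

>>> servo_tool:
  increments:
    - {"tx": 0, "ty": 0, "tz": 0, "ax": 0, "ay": 0, "az": 0, "fingers": 0}
    - {"tx": 0, "ty": 0, "tz": 0, "ax": 0, "ay": 0, "az": 0, "fingers": 0}
    - {"tx": 0, "ty": 0, "tz": 0, "ax": 0, "ay": 0, "az": 0, "fingers": 0}

```text
time: 13.25
tool_pos: [0.5165, 0.0296, 0.2374]
orientation: [1.855, 2.533, 0.002]
contact_force: [0.1, 0.1, -1.8]
grip_width: 0.0151
finger_force: 59.2
```

Run:
```python
from h import *
s=bot.read_state();print(s['tool_pos'],s['contact_force'],s['grip_width'],s['joint_positions'].round(2));print(inc([.5153,.0303,.203],17.6))
out=[]
for n in('scene','top'):
    f=grab(n);o=proj(f,s['tool_pos']-[0,0,.085])[0].astype(int);out.append(cv2.resize(f['image'][o[1]-30:o[1]+30,o[0]-20:o[0]+20,::-1],None,fx=10,fy=10,interpolation=cv2.INTER_CUBIC))
    print(n,'key end',(proj(f,s['tool_pos']-[0,0,.078])[0]-o+[20,30])*10,'screw',(proj(f,SC+[0,0,.138])[0]-o+[20,30])*10)
cv2.imwrite('pics/c6.png',np.hstack(out))
```

```text
[0.51654117 0.02956468 0.23735486] [ 0.11699111  0.14973316 -1.83195917] 0.01509206496610859 [0.06 0.11 0.02 1.48 0.   1.32]
[ 0.0027 -0.0026  0.0859  0.0006  0.0002 -0.0002]
scene key end [205.92798869 286.24853821] screw [202.47448471 328.93822912]
top key end [206.33428987 303.67323794] screw [207.02272959 312.51532789]
```

View pics/c6.png

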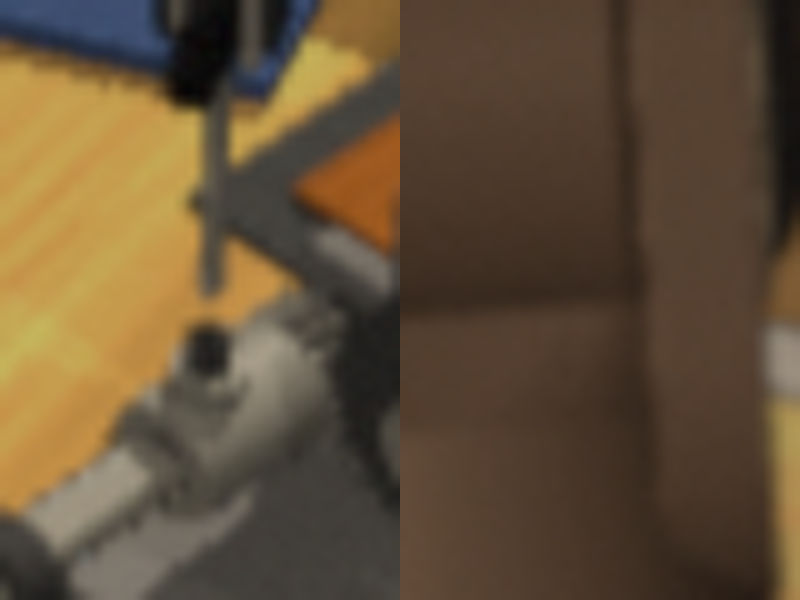

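The scene view shows the key end at (211,292) just above the screw's top (207,335), in line to within 1.5 mm. Trim and lower slowly.

>>> servo_tool:
  increments:
    - {"tx": 0.0027, "ty": -0.0026, "tz": 0, "ax": 0, "ay": 0, "az": 0, "fingers": 0}
    - {"tx": 0.0027, "ty": -0.0026, "tz": 0.02, "ax": 0, "ay": 0, "az": 0, "fingers": 0}
    - {"tx": 0.0027, "ty": -0.0026, "tz": 0.03, "ax": 0, "ay": 0, "az": 0, "fingers": 0}
    - {"tx": 0.0027, "ty": -0.0026, "tz": 0.04, "ax": 0, "ay": 0, "az": 0, "fingers": 0}
    - {"tx": 0.0027, "ty": -0.0026, "tz": 0.05, "ax": 0, "ay": 0, "az": 0, "fingers": 0}
    - {"tx": 0.0027, "ty": -0.0026, "tz": 0.06, "ax": 0, "ay": 0, "az": 0, "fingers": 0}
    - {"tx": 0.0027, "ty": -0.0026, "tz": 0.065, "ax": 0, "ay": 0, "az": 0, "fingers": 0}
    - {"tx": 0.0027, "ty": -0.0026, "tz": 0.07, "ax": 0, "ay": 0, "az": 0, "fingers": 0}
    - {"tx": 0.0027, "ty": -0.0026, "tz": 0.07, "ax": 0, "ay": 0, "az": 0, "fingers": 0}
    - {"tx": 0.0027, "ty": -0.0026, "tz": 0.07, "ax": 0, "ay": 0, "az": 0, "fingers": 0}

```text
time: 14.35
tool_pos: [0.5148, 0.0308, 0.208]
orientation: [-1.855, -2.535, -0.001]
contact_force: [1.6, 1.9, -3.3]
grip_width: 0.0153
finger_force: 59.0
```

>>> servo_tool:
  increments:
    - {"tx": 0, "ty": 0, "tz": 0.007, "ax": 0, "ay": 0, "az": 0, "fingers": 0}
    - {"tx": 0, "ty": 0, "tz": 0.012, "ax": 0, "ay": 0, "az": 0, "fingers": 0}
    - {"tx": 0, "ty": 0, "tz": 0.015, "ax": 0, "ay": 0, "az": 0, "fingers": 0}
    - {"tx": 0, "ty": 0, "tz": 0.018, "ax": 0, "ay": 0, "az": 0, "fingers": 0}
    - {"tx": 0, "ty": 0, "tz": 0.018, "ax": 0, "ay": 0, "az": 0, "fingers": 0}

```text
time: 14.85
tool_pos: [0.515, 0.0306, 0.2022]
orientation: [1.855, 2.534, 0.002]
contact_force: [0.9, 2.1, 5.8]
grip_width: 0.0151
finger_force: 60.5
```

Seated (z 0.202, light upward force). Now tighten clockwise.

>>> servo_tool:
  increments:
    - {"tx": 0, "ty": 0, "tz": 0, "ax": 0, "ay": 0, "az": 0.03, "fingers": 0}
    - {"tx": 0, "ty": 0, "tz": 0, "ax": 0, "ay": 0, "az": 0.06, "fingers": 0}
    - {"tx": 0, "ty": 0, "tz": 0, "ax": 0, "ay": 0, "az": 0.09, "fingers": 0}
    - {"tx": 0, "ty": 0, "tz": 0, "ax": 0, "ay": 0, "az": 0.12, "fingers": 0}
    - {"tx": 0, "ty": 0, "tz": 0, "ax": 0, "ay": 0, "az": 0.15, "fingers": 0}
    - {"tx": 0, "ty": 0, "tz": 0, "ax": 0, "ay": 0, "az": 0.18, "fingers": 0}
    - {"tx": 0, "ty": 0, "tz": 0, "ax": 0, "ay": 0, "az": 0.21, "fingers": 0}
    - {"tx": 0, "ty": 0, "tz": 0, "ax": 0, "ay": 0, "az": 0.24, "fingers": 0}
    - {"tx": 0, "ty": 0, "tz": 0, "ax": 0, "ay": 0, "az": 0.27, "fingers": 0}
    - {"tx": 0, "ty": 0, "tz": 0, "ax": 0, "ay": 0, "az": 0.3, "fingers": 0}
    - {"tx": 0, "ty": 0, "tz": 0, "ax": 0, "ay": 0, "az": 0.33, "fingers": 0}
    - {"tx": 0, "ty": 0, "tz": 0, "ax": 0, "ay": 0, "az": 0.35, "fingers": 0}

```text
time: 16.05
tool_pos: [0.5154, 0.0304, 0.2022]
orientation: [2.907, 1.187, 0.004]
contact_force: [1.9, 1.0, 5.9]
grip_width: 0.0154
finger_force: 60.4
```

```bash
cat > st.py <<'E'
from h import *
s=bot.read_state();y=Rn.from_rotvec(s['orientation']).as_matrix()[:,1];print(s['tool_pos'],'az',np.degrees(np.arctan2(y[1],y[0])).round(1),s['contact_force'].round(1),s['wrist_torque'].round(2),s['grip_width'],s['joint_positions'].round(2))
E
python3 st.py
```

```text
[0.51538127 0.03036176 0.20222863] az -45.6 [1.9 1.  5.9] [ 0.41 -0.46  0.16] 0.01537439585624657 [ 0.06  0.11 -0.06  1.4  -0.    2.43]
```

>>> servo_tool:
  increments:
    - {"tx": 0, "ty": 0, "tz": 0, "ax": 0, "ay": 0, "az": 0.015, "fingers": 0}
    - {"tx": 0, "ty": 0, "tz": 0, "ax": 0, "ay": 0, "az": 0.03, "fingers": 0}
    - {"tx": 0, "ty": 0, "tz": 0, "ax": 0, "ay": 0, "az": 0.04, "fingers": 0}
    - {"tx": 0, "ty": 0, "tz": 0, "ax": 0, "ay": 0, "az": 0.04, "fingers": 0}

```text
time: 16.45
tool_pos: [0.5154, 0.0303, 0.2022]
orientation: [2.975, 1.006, 0.004]
contact_force: [1.5, 0.7, 6.0]
grip_width: 0.0154
finger_force: 60.4
```

```bash
python3 st.py
```

```text
[0.51537217 0.03029272 0.20221182] az -52.6 [1.5 0.7 6. ] [ 0.42 -0.44  0.11] 0.015390278089768583 [ 0.06  0.11 -0.06  1.4  -0.    2.55]
```

>>> servo_tool:
  increments:
    - {"tx": 0, "ty": 0, "tz": 0, "ax": 0, "ay": 0, "az": 0.01, "fingers": 0}
    - {"tx": 0, "ty": 0, "tz": 0, "ax": 0, "ay": 0, "az": 0.02, "fingers": 0}
    - {"tx": 0, "ty": 0, "tz": 0, "ax": 0, "ay": 0, "az": 0.02, "fingers": 0}

```text
time: 16.75
tool_pos: [0.5154, 0.0303, 0.2022]
orientation: [3.005, 0.912, 0.004]
contact_force: [0.8, 1.1, 4.9]
grip_width: 0.0153
finger_force: 60.4
```

```bash
python3 st.py
```

```text
[0.51535694 0.03025217 0.20220977] az -56.2 [0.8 1.1 4.9] [ 0.41 -0.45  0.14] 0.015296075101735132 [ 0.06  0.11 -0.06  1.4  -0.    2.61]
```

>>> servo_tool:
  increments:
    - {"tx": 0, "ty": 0, "tz": 0, "ax": 0, "ay": 0, "az": 0.01, "fingers": 0}
    - {"tx": 0, "ty": 0, "tz": 0, "ax": 0, "ay": 0, "az": 0.02, "fingers": 0}
    - {"tx": 0, "ty": 0, "tz": 0, "ax": 0, "ay": 0, "az": 0.025, "fingers": 0}
    - {"tx": 0, "ty": 0, "tz": 0, "ax": 0, "ay": 0, "az": 0.025, "fingers": 0}

```text
time: 17.15
tool_pos: [0.5154, 0.0302, 0.2022]
orientation: [3.038, 0.794, 0.004]
contact_force: [1.0, 1.1, 5.5]
grip_width: 0.015
finger_force: 60.4
```

```bash
python3 st.py; python3 km.py | grep handle
```

```text
[0.51538994 0.03019031 0.20223394] az -60.7 [1.  1.1 5.5] [ 0.35 -0.45  0.14] 0.014988885404058794 [ 0.06  0.11 -0.06  1.4  -0.    2.69]
scene handle 125 [[-0.0044, -0.0419, 0.041], [0.0059, 0.0161, 0.0551], [0.0111, 0.0438, 0.0614]] [0.004 0.005]
```

>>> servo_tool:
  increments:
    - {"tx": 0, "ty": 0, "tz": 0, "ax": 0, "ay": 0, "az": 0.015, "fingers": 0}
    - {"tx": 0, "ty": 0, "tz": 0, "ax": 0, "ay": 0, "az": 0.03, "fingers": 0}
    - {"tx": 0, "ty": 0, "tz": 0, "ax": 0, "ay": 0, "az": 0.03, "fingers": 0}
    - {"tx": 0, "ty": 0, "tz": 0, "ax": 0, "ay": 0, "az": 0.03, "fingers": 0}

```text
time: 17.65
tool_pos: [0.5153, 0.0301, 0.2022]
orientation: [3.072, 0.652, 0.004]
contact_force: [1.2, 0.1, 5.4]
grip_width: 0.0152
finger_force: 60.7
```

```bash
python3 st.py; python3 km.py | grep handle
```

```text
[0.51533743 0.03014285 0.20222357] az -66.0 [1.2 0.1 5.4] [ 0.22 -0.38  0.42] 0.015240663081458458 [ 0.06  0.11 -0.06  1.4  -0.    2.78]
scene handle 119 [[-0.0065, -0.0424, 0.0407], [0.0063, -0.017, 0.0547], [0.0097, 0.0417, 0.0618]] [0.008 0.005]
```

Torque has risen to 0.42 N m, so it is at the stop. Ease back slightly, release, and lift clear.

>>> servo_tool:
  increments:
    - {"tx": 0, "ty": 0, "tz": 0, "ax": 0, "ay": 0, "az": -0.012, "fingers": 0}
    - {"tx": 0, "ty": 0, "tz": 0, "ax": 0, "ay": 0, "az": -0.012, "fingers": 0}
    - {"tx": 0, "ty": 0, "tz": 0, "ax": 0, "ay": 0, "az": -0.012, "fingers": 0.5}
    - {"tx": 0, "ty": 0, "tz": 0, "ax": 0, "ay": 0, "az": -0.012, "fingers": 0.7}
    - {"tx": 0, "ty": 0, "tz": 0, "ax": 0, "ay": 0, "az": -0.012, "fingers": 1}
    - {"tx": 0, "ty": 0, "tz": 0, "ax": 0, "ay": 0, "az": -0.012, "fingers": 1}
    - {"tx": 0, "ty": 0, "tz": 0, "ax": 0, "ay": 0, "az": -0.012, "fingers": 1}
    - {"tx": 0, "ty": 0, "tz": -0.1, "ax": 0, "ay": 0, "az": -0.012, "fingers": 1}
    - {"tx": 0, "ty": 0, "tz": -0.2, "ax": 0, "ay": 0, "az": -0.012, "fingers": 1}
    - {"tx": 0, "ty": 0, "tz": -0.3, "ax": 0, "ay": 0, "az": -0.012, "fingers": 1}
    - {"tx": 0, "ty": 0, "tz": -0.3, "ax": 0, "ay": 0, "az": -0.012, "fingers": 1}
    - {"tx": 0, "ty": 0, "tz": -0.3, "ax": 0, "ay": 0, "az": -0.012, "fingers": 1}

```text
time: 18.95
tool_pos: [0.5152, 0.0305, 0.3217]
orientation: [3.06, 0.708, 0.003]
contact_force: [0.9, -0.7, -0.7]
grip_width: 0.0857
finger_force: 0.0
```

```bash
python3 st.py
python3 - <<'E'
from h import *
import gm
f=grab('scene');W=cloud(f);D=W-SC
k=(np.hypot(D[...,0],D[...,1])<.055)&(W[...,2]>.235)&(W[...,2]<.27);q=W[k]
r=cv2.minAreaRect((q[:,:2]*1000).astype(np.float32));print('handle',len(q),r,np.percentile(q[:,2],[5,50,95]))
k=(np.hypot(D[...,0],D[...,1])<.03)&(W[...,2]>.142)&(W[...,2]<.235)
print([W[k&(W[...,2]>a)&(W[...,2]<a+.03)].mean(0).round(4) for a in(.145,.175,.205)])
gm.meas(('scene',))
hsv=cv2.cvtColor(f['image'],cv2.COLOR_RGB2HSV);D=W-SE
k=(abs(D@yp)<.06)&(abs(D@xp+.075)<.03)&(abs(D[...,2])<.04)&(hsv[...,1]>110)&(hsv[...,0]<20)
v,u=np.nonzero(k);print(u.mean(),v.mean(),len(u))
cv2.imwrite('pics/c7.png',cv2.resize(f['image'][120:240,190:350,::-1],None,fx=5,fy=5,interpolation=cv2.INTER_CUBIC))
E
```

```text
[0.51520234 0.03050947 0.32169512] az -63.9 [ 0.9 -0.7 -0.7] [-0.03  0.01  0.02] 0.08567756430867131 [ 0.06  0.14  0.24  1.67 -0.    2.75]
handle 202 ((515.499755859375, 29.312427520751953), (89.79363250732422, 21.391324996948242), 37.50160598754883) [0.24312198 0.25690909 0.26322278]
[array([0.5172, 0.0282, 0.1601]), array([0.5166, 0.0274, 0.1912]), array([0.5167, 0.028 , 0.221 ])]
scene 186
-0.05 25 xp range [-0.0809 -0.071  -0.062 ] z [-0.0049  0.0058  0.0107]
-0.035 27 xp range [-0.0816 -0.0678 -0.0627] z [-0.0032  0.0087  0.0129]
-0.02 28 xp range [-0.0811 -0.069  -0.0626] z [0.0011 0.0095 0.0128]
-0.005 28 xp range [-0.0825 -0.0674 -0.0619] z [-0.0027  0.008   0.0136]
0.01 30 xp range [-0.0802 -0.0672 -0.0621] z [-0.003   0.0087  0.0119]
0.025 23 xp range [-0.0787 -0.0686 -0.0153] z [-0.004   0.0077  0.0118]
0.04 18 xp range [-0.0688 -0.0201  0.0189] z [-0.017  -0.008   0.0169]
218.8242424242424 188.0787878787879 165
```

View pics/c7.png

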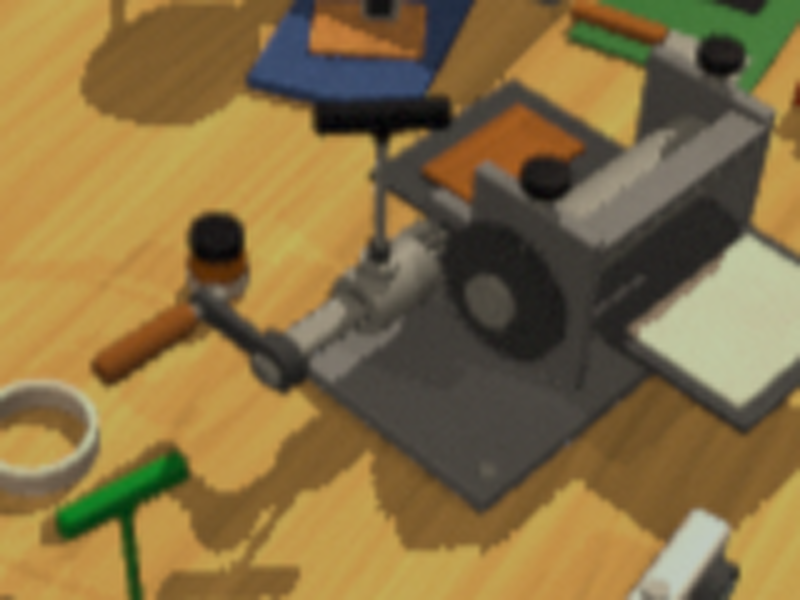

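Run:
```python
from h import *
f=load('scene');W=cloud(f);D=W-SC
k=(np.hypot(D[...,0],D[...,1])<.055)&(W[...,2]>.257)&(W[...,2]<.27);q=W[k][:,:2]*1000
l=cv2.fitLine(q.astype(np.float32),cv2.DIST_L2,0,.01,.01).ravel();print(len(q),np.degrees(np.arctan2(l[1],l[0])),l[2:],cv2.minAreaRect(q.astype(np.float32)))
for a in(26,32,38):
    d=np.array([np.cos(np.radians(a)),np.sin(np.radians(a)),0])*.045
    print(a,[((proj(f,SC+[0,0,.251]+s*d)[0]-[190,120])*5).round() for s in(-1,1)])
```

```text
100 37.787037 [517.1181    28.571852] ((516.0193481445312, 30.553497314453125), (86.9077377319336, 20.051679611206055), 37.246185302734375)
26 [array([311., 107.]), array([450., 119.])]
32 [array([311., 111.]), array([450., 114.])]
38 [array([311., 116.]), array([450., 110.])]
```

The picture shows the key upright in the screw (380,180) with its handle near 37.5°. That is about 70° clockwise of where it went in, which matches the 1.2 rad stop. The crank is still level at (190,330), and the gripper is clear. Handing in.

```bash
python3 -c "
from rig import bot
print(bot.sign_off())"
```

```text
the job is handed in; nothing more can be done
None
```

The job is handed in: the crank reads level, so the flat is under the setscrew. The screw is turned to its stop, and the larger key stands released and fully seated in it; sign-off returned no verdict.

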